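Load the spacer cradle, set its switches and close the fence

ROBOT

A 7-joint arm with a two-finger parallel gripper is mounted at the origin on the work surface. World frame = base frame: x ahead of the robot, y to its left, z up, the work surface at z = 0. Lengths are in m, angles in rad, forces in N, time in s.
With the tool pointing down it reaches from about 0.425 to 0.8 m from the base axis. Payload 8.3 kg.
Tool frame: the origin (TCP) lies midway between the tips of the shut fingers; the grasp point (between the pads) lies 19 mm behind it; z points along the fingers, x is the direction in which the jaws open and shut, and the axes are right-handed (so a half turn about z gives the same grasp; the last joint's range is limited). The gripper opens to 85 mm and grips with 20 to 120 N. Pads are 22 mm wide; open, the fingers measure 114 mm over their backs; the gripper's body (76 mm by 85 mm) begins 54 mm behind the grasp point. The pads swing forward as they close: fully open they stand 13 mm farther back than shut.
Start: joints at [1.195, 0.383, 0.016, 1.37, -0.006, 1.388, -0.046], TCP at [0.192, -0.595, 0.231] pointing down, gripper open.
Joint ranges: [-2.95, 2.95], [-0.25, 2.06], [-1.52, 1.56], [0.18, 2.33], [-1.44, 4.58], [0.02, 2.06], [-3.01, 3.01]. Speed limits (rad/s): [2.39, 2.39, 3.01, 3.01, 3.14, 3.14, 3.14].

INTERFACE

Orientations are given as a 3x3 rotation matrix whose columns are the frame's x, y, z axes.
In Python, from plant import ctrl gives the robot as it stands.
- The arm moves only by the shell command python3 -m inch 'ROWS' [OPENING] [FORCE]. ROWS is JSON, a list of rows, each an object with "linear": the shift along the world's x, y, z in m, a list of three; "rot": the turn, a rotation vector about the world's x, y, z in rad, a list of three. In form: [{"linear": [tx, ty, tz], "rot": [rx, ry, rz]}, ...]. A call has 1 to 8 rows; each row is the pose to reach, as a shift and turn from the pose commanded when the call began; what a row does not reach only later rows make up. A row lasts 1/10 s, in which the tool goes at most 50 mm and 8.59 degrees, less where a joint would pass 70% of its speed; a pose out of reach is approached as far as the arm can. A call with a gripper value outside its range is refused whole. OPENING is the opening, from -1 (shut) to 1 (fully open), set as the call begins (- or left out, the last holds). The fingers move at their own pace and stop on an object; FORCE is the grip in N (left out, the last holds). Time passes only in rows, so rows that repeat a pose let the fingers close. It gives the time, the measured TCP pose, the force and the opening at its end, in the units of the state.
- ctrl.get_obs(): the state, without advancing time (a new reading comes with each control period).
- ctrl.get_image(name): name is "scene" or "top" or "wrist"; returns the picture (480x640x3 uint8, blue, green, red); there is no depth.
- ctrl.camera_params(name): a dict with "vertical_fov" (degrees; the focal length in pixels is half the picture's height over the tangent of half this angle, whatever the lens; pixels are square), "cx", "cy" (the principal point, pixels), "cam_to_world" (4x4, takes a point from camera to world coordinates); the wrist camera has in their place "hand_eye" (4x4, takes a point from camera to tool coordinates, whose origin is the TCP and whose axes are the tool frame's). Camera axes: x right, y down, z forward; pixel columns grow to the right and rows downward; lengths in m; the calibration is good to about 2 mm. The wrist camera is an equidistant fisheye: a pixel r from the principal point sees the ray r / f radians off the axis. A picture is of the moment at which its call begins: read the wrist's pose just before it. camera_params takes no time and is no camera call.
- ctrl.hand_in(): hands the job in, once; it reports no verdict.
Trained networks look in the newest picture that a camera, given by its name, has taken for a name from the list of things; names that differ only in an ending like _2 or _b are one class to them, and where a whole thing is asked for, a point or a joint stands for the part that bears it (a point fixed in the world has none). Each returns a list of dicts, best first, with "score" (0 to 1); they miss things now and then, are a little off and sometimes report something else, mostly with a low value. They report only what shows in the picture. A call takes as long as a camera call. They do not tell look-alikes from the thing itself.
- ctrl.masks_of(camera, name): "mask" (480x640 bool, what is visible of it).
- ctrl.tip_of(camera, name): "position" ([x, y, z] in m, in world coordinates, good to about 4 mm: a listed point, or the origin of a listed thing).
The state is a dict: "clock": time; "qpos": joint angles; "joint_vel": joint speeds; "effort": joint torques, N m; "eef_pos": TCP position; "eef_rot": TCP orientation; "wrist_force": force on the tool from outside, world axes, zero at the start; "wrist_torque": the same for the moment, N m; "finger_gap": finger opening in m.
Only numpy, scipy, OpenCV 4.12 (cv2) and the standard library are available. Lean on these libraries where they do the work, as an engineer would, in place of code of your own. Each camera call takes 0.05 s, during which the arm holds its last target. There are 200 camera calls.

TASK

Load every round nylon spacer on the bench into a V groove of the cradle, any free groove and about centred over the two combs, longest first and so on down to the shortest, each time lowering it until it bears on the groove and has come to rest there for a moment before you let go. Only when all are in, slide the fence fully home against its stop beside the cradle; the small switches must also end up right: fully on (away from the robot) for each groove that holds a spacer, fully off for each empty one, counted from the left like the grooves. Leave the moulding, the scribe and the cartridge where they are.

Things in the scene. Friction and masses are not known exactly. Their poses are not given: they have to be found in the camera images.
- cradle: Fixed grey-painted base (110 x 330 x 10 mm) with two beech combs forming four parallel 90 deg V grooves. Origin on the bench under the middle of the four grooves, z up. Grooves run along its x (pointing away from the robot) at y = +75, +25, -25, -75 mm, 1 to 4 from the left. Combs are 8 mm thick at x = -30 and +30 mm, 42 mm high; between them (52 mm) it is open down to the base.
- fence (a joint): Travel in m of the aluminium slide fence along the cradle's y axis on the track at the cradle's left end: 0 = home against its stop next to groove 1, grows to 0.065 as it slides away (+y). Slides freely with about 2 N friction and stays where left.
- fence_top (a point): Middle of the top edge of the fence, an upright aluminium plate 100 mm (cradle x) x 12 mm (cradle y) x 65 mm high above the bench. At home it lies at cradle y = +131 mm.
- bank: Fixed black switch bank 56 (x) x 132 (y) x 16 mm high; origin on the bench under its centre, x away from the robot. Four white slide nubs, 8 x 8 mm, from 16.5 to 30.5 mm above the bench, in a row at y = +39, +13, -13, -39 mm: switches 1 to 4 from the left, for grooves 1 to 4. Nub centres slide from x = -5 mm (off) to +5 mm (on); friction 1.2 N; they stay where left, even half way.
- groove1 (a point): Middle of groove 1 (from the left), between the combs, 42 mm above the bench: where the centre of a spacer settled there lies (up to 15 mm off either way along the groove is fine). The V is 31 mm wide at its top, its valley 26 mm above the bench.
- switch1 (a joint): Travel of switch 1 (from the left), m: 0 = off (towards the robot), 0.010 = on (away from the robot).
- switch1_nub (a point): Middle of the top of switch 1's nub.
- groove2 (a point): Middle of groove 2 (from the left), between the combs, 42 mm above the bench: where the centre of a spacer settled there lies (up to 15 mm off either way along the groove is fine). The V is 31 mm wide at its top, its valley 26 mm above the bench.
- switch2 (a joint): Travel of switch 2 (from the left), m: 0 = off (towards the robot), 0.010 = on (away from the robot).
- switch2_nub (a point): Middle of the top of switch 2's nub.
- groove3 (a point): Middle of groove 3 (from the left), between the combs, 42 mm above the bench: where the centre of a spacer settled there lies (up to 15 mm off either way along the groove is fine). The V is 31 mm wide at its top, its valley 26 mm above the bench.
- switch3 (a joint): Travel of switch 3 (from the left), m: 0 = off (towards the robot), 0.010 = on (away from the robot).
- switch3_nub (a point): Middle of the top of switch 3's nub.
- groove4 (a point): Middle of groove 4 (from the left), between the combs, 42 mm above the bench: where the centre of a spacer settled there lies (up to 15 mm off either way along the groove is fine). The V is 31 mm wide at its top, its valley 26 mm above the bench.
- switch4 (a joint): Travel of switch 4 (from the left), m: 0 = off (towards the robot), 0.010 = on (away from the robot).
- switch4_nub (a point): Middle of the top of switch 4's nub.
- spacer1: White nylon spacer: round rod 22 mm in diameter, 165 mm long (the longest of the four kinds), with a square collar 24 x 24 mm, 20 mm long, at its middle; about 82 g. It lies on a face of the collar, which keeps it from rolling, axis 12 mm above the bench. Only the round parts touch the combs; the collar goes between them. May be absent. Origin at its centre, x along its axis.
- spacer2: White nylon spacer: round rod 22 mm in diameter, 140 mm long (second longest of the four kinds), with a square collar 24 x 24 mm, 20 mm long, at its middle; about 70 g. It lies on a face of the collar, which keeps it from rolling, axis 12 mm above the bench. Only the round parts touch the combs; the collar goes between them. May be absent. Origin at its centre, x along its axis.
- spacer3: White nylon spacer: round rod 22 mm in diameter, 115 mm long (third longest of the four kinds), with a square collar 24 x 24 mm, 20 mm long, at its middle; about 58 g. It lies on a face of the collar, which keeps it from rolling, axis 12 mm above the bench. Only the round parts touch the combs; the collar goes between them. May be absent. Origin at its centre, x along its axis.
- spacer4: White nylon spacer: round rod 22 mm in diameter, 90 mm long (the shortest of the four kinds), with a square collar 24 x 24 mm, 20 mm long, at its middle; about 45 g. It lies on a face of the collar, which keeps it from rolling, axis 12 mm above the bench. Only the round parts touch the combs; the collar goes between them. May be absent. Origin at its centre, x along its axis.
- moulding: Bystander: beech moulding strip 22 x 300 x 20 mm, lying along its y; origin under its centre.
- scribe: Bystander: copper scribe about 137 mm long, 9 mm thick, along its x; origin on its underside near the middle.
- cartridge: Bystander: black steel v-nailer cartridge 30 x 90 x 31 mm; origin under its centre.
Things that resemble listed ones, but are neither listed nor needed, are in the scene too. What is shaped like the spacer1 but purple is not meant.

How it is judged:
On the way, in this order (a step that is already met when the one before it is completed fails the run):
1. the 165 mm spacer rests on a groove, still, while the fingers still hold it (z of spacer1 in the frame of cradle between 0.038 and 0.045 m and angle between the x axis of spacer1 and the x axis of cradle, either way round below 0.08 rad and (horizontal distance between spacer1 and groove1 below 0.019 m or horizontal distance between spacer1 and groove2 below 0.019 m or horizontal distance between spacer1 and groove3 below 0.019 m or horizontal distance between spacer1 and groove4 below 0.019 m) and linear speed of spacer1 below 0.02 m/s and contact force between the fingers and spacer1 above 0.2 N and contact force between spacer1 and cradle above 0.05 N), for 0.2 s.
2. the 140 mm spacer rests on a groove, still, while the fingers still hold it (z of spacer2 in the frame of cradle between 0.038 and 0.045 m and angle between the x axis of spacer2 and the x axis of cradle, either way round below 0.08 rad and (horizontal distance between spacer2 and groove1 below 0.019 m or horizontal distance between spacer2 and groove2 below 0.019 m or horizontal distance between spacer2 and groove3 below 0.019 m or horizontal distance between spacer2 and groove4 below 0.019 m) and linear speed of spacer2 below 0.02 m/s and contact force between the fingers and spacer2 above 0.2 N and contact force between spacer2 and cradle above 0.05 N), for 0.2 s.
3. the 115 mm spacer rests on a groove, still, while the fingers still hold it (z of spacer3 in the frame of cradle between 0.038 and 0.045 m and angle between the x axis of spacer3 and the x axis of cradle, either way round below 0.08 rad and (horizontal distance between spacer3 and groove1 below 0.019 m or horizontal distance between spacer3 and groove2 below 0.019 m or horizontal distance between spacer3 and groove3 below 0.019 m or horizontal distance between spacer3 and groove4 below 0.019 m) and linear speed of spacer3 below 0.02 m/s and contact force between the fingers and spacer3 above 0.2 N and contact force between spacer3 and cradle above 0.05 N), for 0.2 s.
4. the 90 mm spacer rests on a groove, still, while the fingers still hold it (z of spacer4 in the frame of cradle between 0.038 and 0.045 m and angle between the x axis of spacer4 and the x axis of cradle, either way round below 0.08 rad and (horizontal distance between spacer4 and groove1 below 0.019 m or horizontal distance between spacer4 and groove2 below 0.019 m or horizontal distance between spacer4 and groove3 below 0.019 m or horizontal distance between spacer4 and groove4 below 0.019 m) and linear speed of spacer4 below 0.02 m/s and contact force between the fingers and spacer4 above 0.2 N and contact force between spacer4 and cradle above 0.05 N), for 0.2 s.
5. with all spacers in grooves, the fence is home (z of spacer1 in the frame of cradle between 0.038 and 0.045 m and angle between the x axis of each of spacer1, spacer2, spacer3, spacer4 and the x axis of cradle, either way round below 0.08 rad and (horizontal distance between spacer1 and groove1 below 0.019 m or horizontal distance between spacer1 and groove2 below 0.019 m or horizontal distance between spacer1 and groove3 below 0.019 m or horizontal distance between spacer1 and groove4 below 0.019 m) and z of spacer2 in the frame of cradle between 0.038 and 0.045 m and (horizontal distance between spacer2 and groove1 below 0.019 m or horizontal distance between spacer2 and groove2 below 0.019 m or horizontal distance between spacer2 and groove3 below 0.019 m or horizontal distance between spacer2 and groove4 below 0.019 m) and z of spacer3 in the frame of cradle between 0.038 and 0.045 m and (horizontal distance between spacer3 and groove1 below 0.019 m or horizontal distance between spacer3 and groove2 below 0.019 m or horizontal distance between spacer3 and groove3 below 0.019 m or horizontal distance between spacer3 and groove4 below 0.019 m) and z of spacer4 in the frame of cradle between 0.038 and 0.045 m and (horizontal distance between spacer4 and groove1 below 0.019 m or horizontal distance between spacer4 and groove2 below 0.019 m or horizontal distance between spacer4 and groove3 below 0.019 m or horizontal distance between spacer4 and groove4 below 0.019 m) and value of joint fence below 0.004 m), for 0.2 s.
At the end, for the whole second after the job is handed in: Every spacer present rests in a groove: seated height (-4/+3 mm), within 0.08 rad of the groove direction, middle within 19 mm of the groove's; each switch is within 2.5 mm of on (groove loaded) or off (empty); the fence is within 4 mm of its stop (all of step 5 and (value of joint switch1 below 0.0025 m or distance between any of spacer1, spacer2, spacer3, spacer4 and groove1 below 0.025 m) and (value of joint switch1 above 0.0075 m or distance between each of spacer1, spacer2, spacer3, spacer4 and groove1 above 0.025 m) and (value of joint switch2 below 0.0025 m or distance between any of spacer1, spacer2, spacer3, spacer4 and groove2 below 0.025 m) and (value of joint switch2 above 0.0075 m or distance between each of spacer1, spacer2, spacer3, spacer4 and groove2 above 0.025 m) and (value of joint switch3 below 0.0025 m or distance between any of spacer1, spacer2, spacer3, spacer4 and groove3 below 0.025 m) and (value of joint switch3 above 0.0075 m or distance between each of spacer1, spacer2, spacer3, spacer4 and groove3 above 0.025 m) and (value of joint switch4 below 0.0025 m or distance between any of spacer1, spacer2, spacer3, spacer4 and groove4 below 0.025 m) and (value of joint switch4 above 0.0075 m or distance between each of spacer1, spacer2, spacer3, spacer4 and groove4 above 0.025 m) and linear speed of each of spacer1, spacer2, spacer3, spacer4 below 0.02 m/s); the robot touches nothing.
It fails at once if the moulding is moved more than 3 cm (distance of moulding from where it was at the start of the episode above 0.03 m).
It fails at once if the scribe is moved more than 3 cm (distance of scribe from where it was at the start of the episode above 0.03 m).
It fails at once if the cartridge is moved more than 3 cm (distance of cartridge from where it was at the start of the episode above 0.03 m).
Of spacer1, spacer2, spacer3, spacer4 only 3 to 4 are there at a start; the rules pass over those that are not, and their reading is None.
At some moment in a run one of spacer1, spacer2, spacer3, spacer4 may be knocked a few centimetres aside while the robot is not near it.
Once in a run the grip may slacken for a moment while it holds something.
It also fails if it takes over 210 s, if anything falls off the work surface, if the arm or the gripper's body presses on something with over 40 N, if the wrist force passes 120 N, or if a joint passes its speed limit or range.

## Working session

There is one attempt and no reset: what is moved stays moved. The work goes in short steps, Python scripts to look and compute and a shell command to move; the robot and the scene stay as the last step left them, time stands still between calls to the robot, and variables do not carry over. Pictures are saved under pics/ and viewed, about 12 in all and at most 16, crops included, and the job is handed in when it is done.

```bash
ls; mkdir -p pics; python3 - <<'E'
from plant import ctrl
import cv2,numpy as np
o=ctrl.get_obs();print({k:np.round(v,3).tolist() for k,v in o.items()})
for c in("top","scene"):
    cv2.imwrite(f"pics/{c}0.png",ctrl.get_image(c))
    p=ctrl.camera_params(c);print(c,p["vertical_fov"],p["cx"],p["cy"],np.round(p["cam_to_world"],3).tolist())
    for n in["spacer1","spacer2","spacer3","spacer4","cradle","groove1","groove4","fence_top","bank","switch1_nub","switch2_nub","switch3_nub","switch4_nub","moulding","scribe","cartridge"]:
        try:print(n,[(round(d["score"],2),np.round(d["position"],3).tolist()) for d in ctrl.tip_of(c,n)])
        except Exception as e:print(n,e)
E
```

```text
pics
{'clock': 0.0, 'qpos': [1.195, 0.384, 0.016, 1.371, -0.006, 1.388, -0.046], 'joint_vel': [0.0, 0.0, -0.0, 0.001, -0.001, 0.001, -0.001], 'effort': [-0.0, -62.761, 0.843, -37.182, 0.016, 0.014, -0.0], 'eef_pos': [0.192, -0.594, 0.23], 'eef_rot': [[0.308, -0.951, -0.001], [-0.951, -0.308, 0.002], [-0.002, 0.0, -1.0]], 'wrist_force': [0.033, -0.062, 0.377], 'wrist_torque': [0.007, -0.02, -0.008], 'finger_gap': 0.086}
top 56.86189034603896 310.4932202474295 226.9700976584045 [[-0.029, -0.992, 0.126, 0.402], [-1.0, 0.029, -0.006, -0.126], [0.003, -0.126, -0.992, 1.147], [0.0, 0.0, 0.0, 1.0]]
spacer1 [(0.93, [0.547, -0.386, 0.008]), (0.91, [0.58, -0.202, 0.016]), (0.84, [0.583, -0.526, 0.009]), (0.72, [0.356, -0.249, 0.014]), (0.69, [0.538, -0.301, 0.011])]
spacer2 [(0.93, [0.547, -0.386, 0.008]), (0.91, [0.58, -0.202, 0.016]), (0.84, [0.583, -0.526, 0.009]), (0.72, [0.356, -0.249, 0.014]), (0.69, [0.538, -0.301, 0.011])]
spacer3 [(0.93, [0.547, -0.386, 0.008]), (0.91, [0.58, -0.202, 0.016]), (0.84, [0.583, -0.526, 0.009]), (0.72, [0.356, -0.249, 0.014]), (0.69, [0.538, -0.301, 0.011]
[... 1754 characters left out ...]
.18, 0.046]), (0.9, [0.608, 0.082, 0.044]), (0.65, [0.611, 0.034, 0.042]), (0.63, [0.609, 0.134, 0.047])]
groove4 [(0.91, [0.612, 0.18, 0.046]), (0.9, [0.608, 0.082, 0.044]), (0.65, [0.611, 0.034, 0.042]), (0.63, [0.609, 0.134, 0.047])]
fence_top [(0.92, [0.611, 0.284, 0.065])]
bank [(0.86, [0.441, 0.191, -0.0]), (0.54, [0.61, 0.133, 0.044])]
switch1_nub [(0.38, [0.442, 0.233, 0.03])]
switch2_nub [(0.71, [0.742, 0.012, 0.002])]
switch3_nub [(0.37, [0.438, 0.178, 0.034])]
switch4_nub [(0.53, [0.437, 0.152, 0.029])]
moulding [(0.77, [0.743, 0.012, -0.002]), (0.46, [0.421, 0.013, 0.001])]
scribe [(0.88, [0.728, -0.2, -0.0])]
cartridge [(0.88, [0.42, 0.013, 0.001]), (0.56, [0.611, 0.18, 0.042])]
```

View pics/top0.png

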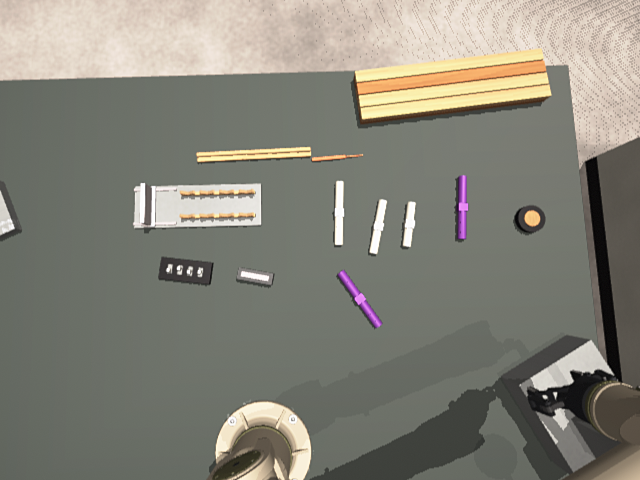

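View pics/scene0.png

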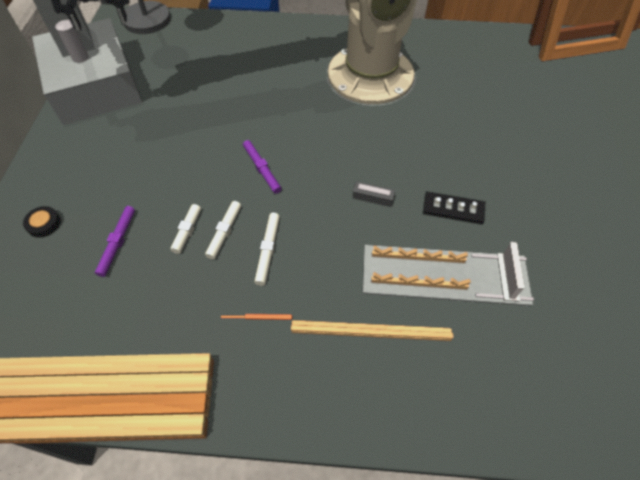

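Top picture: three white spacers at (339,213), (378,227) and (409,224), so three are present. The look-alikes are purple rods at (462,207) and (360,299). The networks also flag the black puck at (530,220). I'll measure the white rods' ends from the picture.

```bash
cat > h.py <<'E'
from plant import ctrl
import cv2,numpy as np
def ray(c,uv):
    p=ctrl.camera_params(c);f=240/np.tan(np.radians(p["vertical_fov"]/2))
    d=np.array([(uv[0]-p["cx"])/f,(uv[1]-p["cy"])/f,1.])
    if c=="wrist":
        r=np.hypot(d[0],d[1]);d=np.array([d[0]/r*np.sin(r),d[1]/r*np.sin(r),np.cos(r)])
        o=ctrl.get_obs();T=np.eye(4);T[:3,:3]=o["eef_rot"];T[:3,3]=o["eef_pos"];T=T@p["hand_eye"]
    else:T=np.array(p["cam_to_world"])
    return T[:3,3],T[:3,:3]@d
def pt(c,uv,z):
    o,d=ray(c,uv);return o+d*(z-o[2])/d[2]
def whites(c,z=0.016,img=None,amin=100,box=(0.3,0.75,-0.6,-0.05)):
    img=ctrl.get_image(c) if img is None else img
    h=cv2.cvtColor(img,cv2.COLOR_BGR2HSV)
    m=((h[...,2]>140)&(h[...,1]<45)).astype(np.uint8)
    n,l,s,ce=cv2.connectedComponentsWithStats(m)
    out=[]
    for i in range(1,n):
        if s[i,4]<amin:continue
        w=pt(c,ce[i],z)
        if not(box[0]<w[0]<box[1] and box[2]<w[1]<box[3]):continue
        vs,us=np.nonzero(l==i)
        P=np.array([pt(c,(u,v),z)[:2] for u,v in zip(us[::max(1,len(us)//400)],vs[::max(1,len(us)//400)])])
        mu=P.mean(0);a=np.linalg.svd(P-mu)[2][0];a=a*np.sign(a[0]);t=(P-mu)@a;b=(P-mu)@[-a[1],a[0]]
        mid=mu+a*(t.max()+t.min())/2
        out.append((np.round(mid,4).tolist(),round(float(np.degrees(np.arctan2(a[1],a[0]))),1),round(float(np.ptp(t)),3),round(float(np.ptp(b)),3),np.round(ce[i]).tolist()))
    return img,out
E
python3 - <<'E'
from h import *
for c in("top","scene"):
    im,o=whites(c)
    for x in o:print(c,*x)
    cv2.imwrite(f"pics/{c}1.png",cv2.resize(im[150:310,120:440] if c=="top" else im[120:310,160:560],None,fx=2.4 if c=="top" else 2,fy=2.4 if c=="top" else 2,interpolation=cv2.INTER_CUBIC))
print(np.round(ctrl.camera_params("wrist")["hand_eye"],3).tolist(),ctrl.camera_params("wrist")["vertical_fov"])
E
```

```text
top [0.5824, -0.2077] -3.3 0.168 0.024 [339.0, 212.0]
top [0.5431, -0.307] -13.2 0.144 0.025 [378.0, 226.0]
top [0.547, -0.3875] -9.7 0.119 0.026 [409.0, 224.0]
scene [0.5375, -0.3061] -13.0 0.147 0.028 [222.0, 228.0]
scene [0.5416, -0.3871] -9.2 0.121 0.028 [185.0, 227.0]
scene [0.5759, -0.2069] -3.0 0.172 0.027 [266.0, 247.0]
[[1.0, -0.0, -0.0, -0.0], [0.0, 0.954, 0.301, -0.076], [-0.0, -0.301, 0.954, -0.143], [0.0, 0.0, 0.0, 1.0]] 65.70646984690485
```

View pics/top1.png

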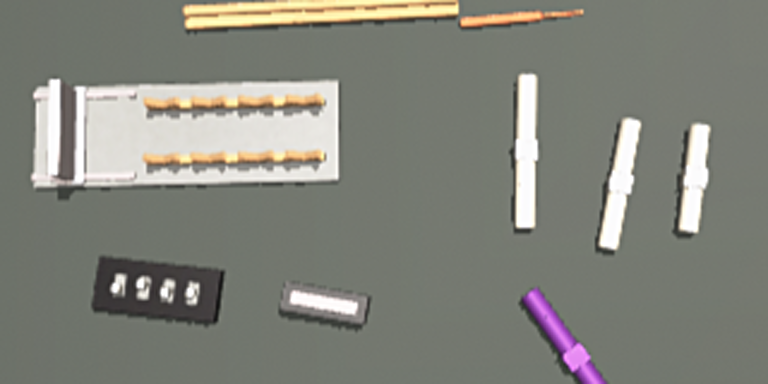

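The crop shows lengths of 168, 144 and 119 mm, so these are spacers 1, 2 and 3, and spacer4 is absent. Next I move above spacer 1.

```bash
python3 -m inch '[{"linear":[0.05,0.05,0.0],"rot":[0,0,-0.1]},{"linear":[0.1,0.1,0.0],"rot":[0,0,-0.2]},{"linear":[0.15,0.15,0.0],"rot":[0,0,-0.3]},{"linear":[0.2,0.2,0.0],"rot":[0,0,-0.369]},{"linear":[0.25,0.25,0],"rot":[0,0,-0.369]},{"linear":[0.3,0.3,0],"rot":[0,0,-0.369]},{"linear":[0.35,0.35,0],"rot":[0,0,-0.369]},{"linear":[0.387,0.387,0],"rot":[0,0,-0.369]}]' -0.05 60; python3 -m inch '[{"linear":[0,0,0],"rot":[0,0,0]}]'; python3 - <<'E'
from h import *
print(np.round(ctrl.get_obs()["eef_rot"],3).tolist(),np.round(ctrl.get_obs()["qpos"],2))
im,o=whites("wrist",box=(0.2,0.9,-0.7,0.3))
for x in o:print(*x)
cv2.imwrite("pics/w1.png",im)
E
```

```text
clock: 2.6
eef_pos: [0.4764, -0.3103, 0.2317]
eef_rot: [[-0.056, -0.998, 0.001], [-0.998, 0.056, -0.0], [0.0, -0.001, -1.0]]
wrist_force: [-0.2, -1.2, 0.1]
finger_gap: 0.0404
clock: 2.7
eef_pos: [0.481, -0.3036, 0.2313]
eef_rot: [[-0.043, -0.999, 0.003], [-0.999, 0.044, 0.004], [-0.004, -0.003, -1.0]]
wrist_force: [0.5, 0.6, -0.6]
finger_gap: 0.0409
[[-0.043, -0.999, 0.003], [-0.999, 0.044, 0.004], [-0.004, -0.003, -1.0]] [ 0.65  0.27 -0.17  1.52  0.04  1.35 -1.14]Traceback (most recent call last):
  File "<stdin>", line 3, in <module>
  File "h.py", line 24, in whites
    P=np.array([pt(c,(u,v),z)[:2] for u,v in zip(us[::max(1,len(us)//400)],vs[::max(1,len(us)//400)])])
                ~~^^^^^^^^^^^
  File "h.py", line 12, in pt
    o,d=ray(c,uv);return o+d*(z-o[2])/d[2]
        ~~~^^^^^^
  File "h.py", line 8, in ray
    o=ctrl.get_obs();T=np.eye(4);T[:3,:3]=o["eef_rot"];T[:3,3]=o["eef_pos"];T=T@p["hand_eye"]
ValueError: time passes only in moves, steps and waits
```

```bash
python3 - <<'E'
s=open('h.py').read()
s=s.replace("def ray(c,uv):\n    p=ctrl.camera_params(c);","OB={}\ndef snap(c):\n    OB['o']=ctrl.get_obs();return ctrl.get_image(c)\nfrom functools import lru_cache\ncp=lru_cache(None)(lambda c:ctrl.camera_params(c))\ndef ray(c,uv):\n    p=cp(c);").replace("o=ctrl.get_obs();T=","o=OB['o'];T=").replace("ctrl.get_image(c) if img","snap(c) if img")
open('h.py','w').write(s)
E
python3 -m inch '[{"linear":[0.03,0.03,0.0],"rot":[0,0,0]},{"linear":[0.06,0.06,0.0],"rot":[0,0,0]},{"linear":[0.098,0.097,0.0],"rot":[0,0,0]},{"linear":[0.098,0.097,0.0],"rot":[0,0,-0.01]},{"linear":[0.098,0.097,0],"rot":[0,0,-0.01]}]'; python3 - <<'E'
from h import *
im,o=whites("wrist",box=(0.2,0.9,-0.7,0.3))
print(np.round(OB['o']["eef_rot"],3).tolist(),np.round(OB['o']["eef_pos"],4))
for x in o:print(*x)
cv2.imwrite("pics/w1.png",im)
E
```

```text
clock: 3.25
eef_pos: [0.5736, -0.2142, 0.2309]
eef_rot: [[-0.064, -0.998, -0.0], [-0.998, 0.064, 0.0], [-0.0, 0.001, -1.0]]
wrist_force: [0.1, 0.2, 0.3]
finger_gap: 0.0404
[[-0.064, -0.998, -0.0], [-0.998, 0.064, 0.0], [-0.0, 0.001, -1.0]] [ 0.5736 -0.2142  0.2309]
[0.7521, -0.102] -87.5 0.065 0.004 [194.0, 36.0]
[0.5778, -0.2067] -3.1 0.168 0.025 [312.0, 194.0]
[0.6106, 0.1062] -88.9 0.232 0.109 [67.0, 193.0]
[0.5381, -0.3056] -12.2 0.144 0.027 [411.0, 227.0]
[0.5424, -0.3862] -9.5 0.119 0.03 [483.0, 221.0]
[0.4422, 0.2119] 86.4 0.08 0.03 [32.0, 320.0]
[0.4345, 0.1573] -48.9 0.031 0.02 [57.0, 326.0]
[0.4139, 0.029] 80.4 0.062 0.016 [135.0, 343.0]
```

View pics/w1.png

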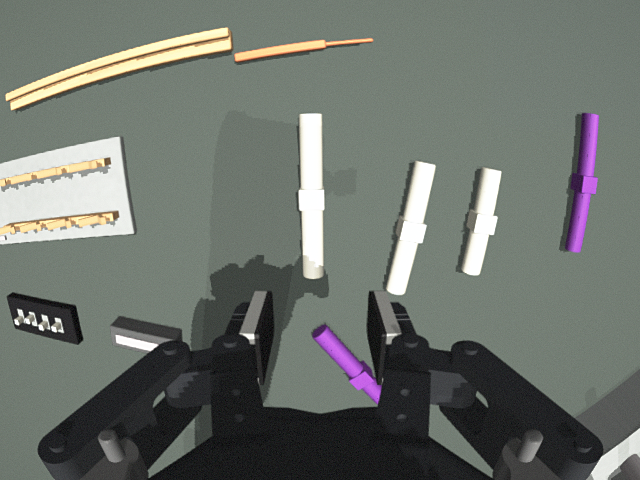

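The wrist picture shows the white spacers at (312,195), (411,228) and (483,221), which agrees with the top view. Purple rods are at (585,185) and (360,375). I descend over spacer 1.

```bash
python3 -m inch '[{"linear":[0,0,-0.04],"rot":[0,0,0]},{"linear":[0,0,-0.08],"rot":[0,0,0]},{"linear":[0,0,-0.12],"rot":[0,0,0]},{"linear":[0,0,-0.15],"rot":[0,0,0]},{"linear":[0,0,-0.17],"rot":[0,0,0]},{"linear":[0,0,-0.17],"rot":[0,0,0]},{"linear":[0,0,-0.17],"rot":[0,0,0]}]'
```

```text
clock: 4.0
eef_pos: [0.5725, -0.2169, 0.062]
eef_rot: [[-0.069, -0.998, -0.0], [-0.998, 0.069, -0.001], [0.001, 0.0, -1.0]]
wrist_force: [0.0, 0.1, 0.3]
finger_gap: 0.0405
```

```bash
python3 -m inch '[{"linear":[0.0055,0.01,0],"rot":[0,0,0.014]},{"linear":[0.0055,0.01,-0.02],"rot":[0,0,0.014]},{"linear":[0.0055,0.01,-0.04],"rot":[0,0,0.014]},{"linear":[0.0055,0.01,-0.058],"rot":[0,0,0.014]},{"linear":[0.0055,0.01,-0.058],"rot":[0,0,0.014]},{"linear":[0.0055,0.01,-0.058],"rot":[0,0,0.014]}]'; python3 -m inch '[{"linear":[0,0,0],"rot":[0,0,0]},{"linear":[0,0,0],"rot":[0,0,0]},{"linear":[0,0,0],"rot":[0,0,0]},{"linear":[0,0,0],"rot":[0,0,0]},{"linear":[0,0,0],"rot":[0,0,0]}]' -1 60
```

```text
clock: 4.6
eef_pos: [0.5797, -0.2045, 0.0047]
eef_rot: [[-0.051, -0.999, 0.002], [-0.999, 0.051, -0.0], [0.0, -0.002, -1.0]]
wrist_force: [-0.3, -0.5, 0.3]
finger_gap: 0.0407
clock: 5.1
eef_pos: [0.5803, -0.2051, 0.0054]
eef_rot: [[-0.052, -0.999, 0.004], [-0.999, 0.052, -0.001], [0.001, -0.004, -1.0]]
wrist_force: [-1.2, 1.4, 6.9]
finger_gap: 0.0225
```

```bash
python3 -m inch '[{"linear":[0,0,0.03],"rot":[0,0,0]},{"linear":[0,0,0.07],"rot":[0,0,0]},{"linear":[0,0,0.11],"rot":[0,0,0]},{"linear":[0,0,0.15],"rot":[0,0,0]},{"linear":[0,0,0.15],"rot":[0,0,0]},{"linear":[0,0,0.15],"rot":[0,0,0]}]'; python3 - <<'E'
from h import *
im,o=whites("wrist",z=0.148,box=(0.2,0.9,-0.7,0.3))
print(np.round(OB['o']["eef_rot"],3).tolist(),np.round(OB['o']["eef_pos"],4))
for x in o:print(*x)
cv2.imwrite("pics/w2.png",im)
E
```

```text
clock: 5.7
eef_pos: [0.5794, -0.205, 0.155]
eef_rot: [[-0.052, -0.999, 0.003], [-0.999, 0.052, -0.001], [0.001, -0.003, -1.0]]
wrist_force: [-0.5, 0.9, -1.9]
finger_gap: 0.0227
[[-0.052, -0.999, 0.003], [-0.999, 0.052, -0.001], [0.001, -0.003, -1.0]] [ 0.5794 -0.205   0.155 ]
[0.5868, -0.2052] -3.7 0.151 0.027 [320.0, 250.0]
[0.6312, -0.0609] -85.4 0.086 0.061 [51.0, 207.0]
[0.593, -0.2601] -13.1 0.076 0.014 [441.0, 258.0]
[0.5949, -0.3032] -9.6 0.063 0.015 [523.0, 251.0]
[0.5263, -0.0759] 82.1 0.023 0.008 [105.0, 381.0]
```

View pics/w2.png

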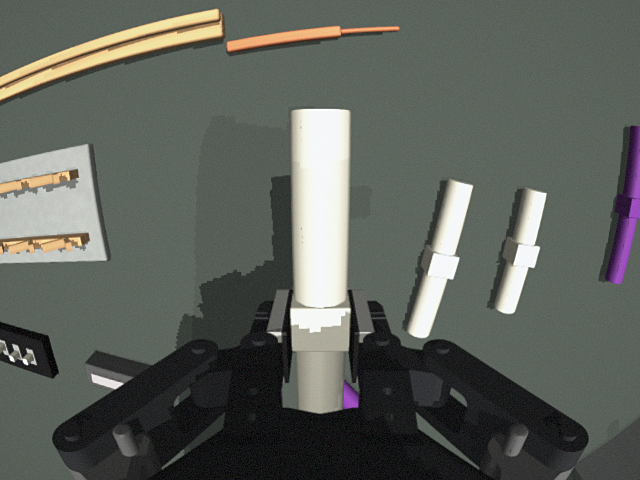

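Spacer 1 is held squarely at its collar at (320,325). I carry it toward the cradle and look at the grooves from beside it.

```bash
python3 -m inch '[{"linear":[0,0.04,0.02],"rot":[0,0,0.02]},{"linear":[0,0.08,0.04],"rot":[0,0,0.052]},{"linear":[0,0.12,0.06],"rot":[0,0,0.052]},{"linear":[0,0.16,0.07],"rot":[0,0,0.052]},{"linear":[0,0.19,0.07],"rot":[0,0,0.052]},{"linear":[0,0.19,0.07],"rot":[0,0,0.052]},{"linear":[0,0.19,0.07],"rot":[0,0,0.052]},{"linear":[0,0.19,0.07],"rot":[0,0,0.052]}]'; python3 - <<'E'
from h import *
im=snap("wrist")
print(np.round(OB['o']["eef_rot"],3).tolist(),np.round(OB['o']["eef_pos"],4))
cv2.imwrite("pics/w3.png",im)
for n in["groove1","fence_top","bank","switch1_nub","cradle"]:
    print(n,[(round(d["score"],2),np.round(d["position"],3).tolist()) for d in ctrl.tip_of("wrist",n)])
for c in("top","scene"):
    ctrl.get_image(c);print(c,[(round(d["score"],2),np.round(d["position"],3).tolist()) for d in ctrl.tip_of(c,"groove1")])
E
```

```text
clock: 6.55
eef_pos: [0.5781, -0.0164, 0.2219]
eef_rot: [[-0.002, -1.0, -0.002], [-1.0, 0.002, -0.001], [0.001, 0.002, -1.0]]
wrist_force: [-0.5, -0.3, -1.7]
finger_gap: 0.0226
[[-0.002, -1.0, -0.002], [-1.0, 0.002, -0.001], [0.001, 0.002, -1.0]] [ 0.5781 -0.0164  0.2219]
groove1 [(0.87, [0.61, 0.18, 0.041]), (0.72, [0.608, 0.079, 0.041]), (0.39, [0.442, 0.154, 0.032])]
fence_top []
bank [(0.56, [0.445, 0.192, -0.0]), (0.36, [0.607, 0.182, 0.04])]
switch1_nub [(0.63, [0.445, 0.23, 0.029])]
cradle [(0.74, [0.611, 0.107, 0.001]), (0.31, [0.441, 0.182, 0.03]), (0.28, [0.447, 0.203, 0.035])]
top [(0.74, [0.609, 0.182, 0.042])]
scene [(0.92, [0.61, 0.134, 0.043]), (0.92, [0.608, 0.036, 0.043]), (0.76, [0.605, 0.082, 0.044]), (0.65, [0.61, 0.181, 0.044])]
```

View pics/w3.png

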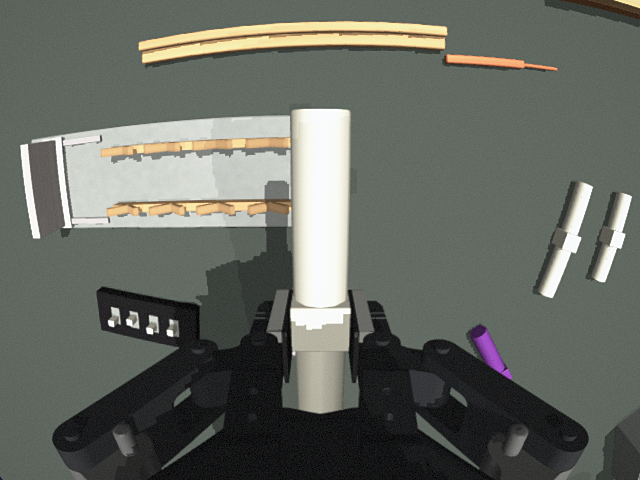

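Grooves fit at x≈0.610 and y≈0.181, 0.131, 0.081, 0.031. The bank sits below the cradle at (150,318), with its nubs in mixed positions. I go over groove 1.

```bash
python3 -m inch '[{"linear":[0.01,0.04,0],"rot":[0,0,0]},{"linear":[0.02,0.08,0],"rot":[0,0,0]},{"linear":[0.033,0.12,0],"rot":[0,0,0]},{"linear":[0.033,0.16,-0.02],"rot":[0,0,0]},{"linear":[0.033,0.197,-0.06],"rot":[0,0,0]},{"linear":[0.033,0.197,-0.1],"rot":[0,0,0]},{"linear":[0.033,0.197,-0.1],"rot":[0,0,0]},{"linear":[0.033,0.197,-0.1],"rot":[0,0,0]}]'; python3 - <<'E'
from h import *
for c,z in(("top",0.04),("wrist",0.04)):
    im=snap(c);h=cv2.cvtColor(im,cv2.COLOR_BGR2HSV)
    m=((h[...,0]>8)&(h[...,0]<28)&(h[...,1]>90)&(h[...,2]>90))
    n,l,s,ce=cv2.connectedComponentsWithStats(m.astype(np.uint8))
    vs,us=np.nonzero(m);P=np.array([pt(c,(u,v),z)[:2] for u,v in zip(us,vs)])
    for lo,hi in((0.56,0.605),(0.615,0.67)):
        k=(P[:,0]>lo)&(P[:,0]<hi)&(P[:,1]>-0.02)&(P[:,1]<0.23);Q=P[k]
        if len(Q)>20:
            a=np.linalg.svd(Q-Q.mean(0))[2][0];print(c,len(Q),Q.mean(0).round(4),Q.min(0).round(3),Q.max(0).round(3),"yaw deg",round(np.degrees(np.arctan2(-a[0]*np.sign(a[1]),abs(a[1]))),2))
print(np.round(OB['o']["eef_rot"],3).tolist(),np.round(OB['o']["eef_pos"],4))
cv2.imwrite("pics/w4.png",im)
E
```

```text
clock: 7.85
eef_pos: [0.6117, 0.181, 0.1235]
eef_rot: [[-0.001, -1.0, -0.001], [-1.0, 0.001, -0.001], [0.001, 0.001, -1.0]]
wrist_force: [1.1, -0.0, 0.8]
finger_gap: 0.0229
top 246 [0.5779 0.1014] [0.573 0.009] [0.583 0.193] yaw deg -0.3
top 214 [0.6371 0.0832] [0.632 0.008] [0.644 0.16 ] yaw deg 0.07
wrist 3639 [0.5867 0.0948] [0.574 0.012] [0.595 0.162] yaw deg -1.07
wrist 2954 [0.6425 0.0918] [0.635 0.012] [0.648 0.162] yaw deg -0.68
[[-0.002, -1.0, 0.002], [-1.0, 0.002, -0.0], [0.0, -0.002, -1.0]] [0.613  0.1809 0.1253]
```

View pics/w4.png

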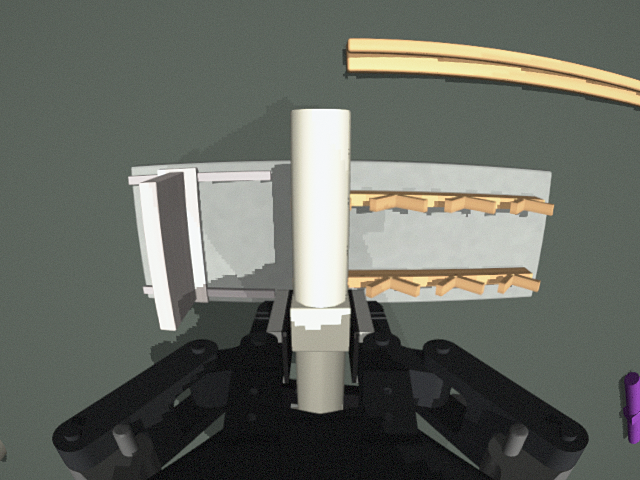

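```bash
python3 -m inch '[{"linear":[-0.001,0,-0.03],"rot":[0,0,0]},{"linear":[-0.001,0,-0.06],"rot":[0,0,0]},{"linear":[-0.001,0,-0.075],"rot":[0,0,0]},{"linear":[-0.001,0,-0.082],"rot":[0,0,0]},{"linear":[-0.001,0,-0.085],"rot":[0,0,0]},{"linear":[-0.001,0,-0.087],"rot":[0,0,0]},{"linear":[-0.001,0,-0.087],"rot":[0,0,0]}]'; python3 -m inch '[{"linear":[0,0,-0.001],"rot":[0,0,0]},{"linear":[0,0,-0.002],"rot":[0,0,0]},{"linear":[0,0,-0.002],"rot":[0,0,0]}]'
```

```text
clock: 8.65
eef_pos: [0.6115, 0.1824, 0.0374]
eef_rot: [[-0.0, -1.0, 0.002], [-1.0, 0.0, 0.001], [-0.001, -0.002, -1.0]]
wrist_force: [0.3, -0.8, -1.8]
finger_gap: 0.0228
clock: 8.95
eef_pos: [0.612, 0.1815, 0.0361]
eef_rot: [[-0.001, -1.0, 0.003], [-1.0, 0.001, -0.001], [0.001, -0.003, -1.0]]
wrist_force: [-2.3, -3.3, 5.8]
finger_gap: 0.0225
```

```bash
python3 -m inch '[{"linear":[0,-0.001,-0.001],"rot":[0,0,0]},{"linear":[0,-0.001,-0.001],"rot":[0,0,0]},{"linear":[0,-0.001,-0.001],"rot":[0,0,0]},{"linear":[0,-0.001,-0.001],"rot":[0,0,0]},{"linear":[0,-0.001,-0.001],"rot":[0,0,0]},{"linear":[0,-0.001,-0.001],"rot":[0,0,0]}]'
```

```text
clock: 9.55
eef_pos: [0.6122, 0.1807, 0.0353]
eef_rot: [[-0.001, -1.0, 0.003], [-1.0, 0.001, -0.0], [0.0, -0.003, -1.0]]
wrist_force: [-1.1, -3.0, 6.8]
finger_gap: 0.0224
```

Spacer 1 bears on the groove with about 7 N and is still. I release it and lift.

```bash
python3 -m inch '[{"linear":[0,0,0],"rot":[0,0,0]},{"linear":[0,0,0],"rot":[0,0,0]},{"linear":[0,0,0],"rot":[0,0,0]},{"linear":[0,0,0.03],"rot":[0,0,0]},{"linear":[0,0,0.07],"rot":[0,0,0]},{"linear":[0,-0.01,0.115],"rot":[0,0,0]},{"linear":[0,-0.05,0.145],"rot":[0,0,0]},{"linear":[-0.01,-0.09,0.145],"rot":[0,0,0]}]' -0.05 60; python3 - <<'E'
from h import *
for c in ("top",):
    im,o=whites(c,box=(0.3,0.8,-0.6,0.4))
    for x in o:print(c,*x)
    print([(round(d["score"],2),np.round(d["position"],3).tolist()) for d in ctrl.tip_of(c,"spacer1")])
im=ctrl.get_image("scene")
im,o=whites("scene",img=im,box=(0.3,0.8,-0.6,0.4))
for x in o:print(*x)
cv2.imwrite("pics/s2.png",cv2.resize(im[160:310,160:560],None,fx=2,fy=2))
E
```

```text
clock: 10.35
eef_pos: [0.6036, 0.0922, 0.1838]
eef_rot: [[0.002, -1.0, 0.009], [-1.0, -0.002, 0.002], [-0.002, -0.009, -1.0]]
wrist_force: [1.3, -1.6, -0.7]
finger_gap: 0.041
top [0.7968, 0.3155] -71.7 0.099 0.032 [139.0, 137.0]
top [0.7477, 0.2225] 14.8 0.041 0.028 [173.0, 155.0]
top [0.6044, 0.0678] -81.8 0.159 0.116 [235.0, 206.0]
top [0.5429, -0.3069] -13.2 0.143 0.024 [378.0, 226.0]
top [0.5467, -0.3873] -9.9 0.118 0.024 [409.0, 224.0]
top [0.3965, 0.2] 12.9 0.36 0.039 [182.0, 299.0]
top [0.4244, 0.0124] 77.8 0.072 0.017 [255.0, 276.0]
[(0.87, [0.582, -0.524, 0.008]), (0.68, [0.358, -0.251, 0.014]), (0.66, [0.538, -0.303, 0.016]), (0.61, [0.545, -0.385, 0.009])]
[0.4097, 0.0124] 78.1 0.072 0.016 [373.0, 189.0]
[0.538, -0.3062] -13.1 0.148 0.029 [222.0, 228.0]
[0.542, -0.387] -9.4 0.123 0.029 [185.0, 227.0]
[0.6112, 0.2484] 77.7 0.165 0.174 [488.0, 275.0]
[0.6234, 0.0831] 86.3 0.183 0.109 [405.0, 275.0]
```

View pics/s2.png

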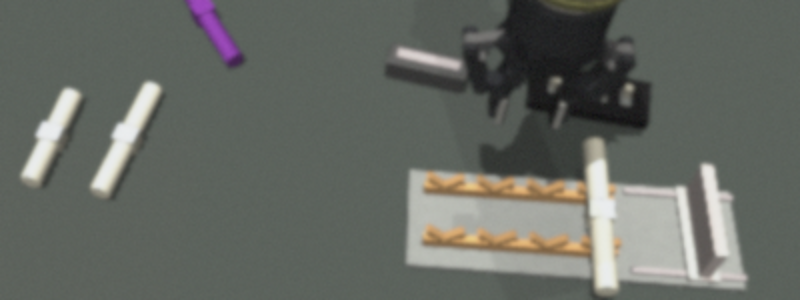

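Scene view: spacer 1 lies in groove 1 at crop (600,215), with its collar between the combs. Next is spacer 2.

```bash
python3 -m inch '[{"linear":[-0.005,-0.04,0],"rot":[0,0,-0.05]},{"linear":[-0.015,-0.085,0],"rot":[0,0,-0.1]},{"linear":[-0.02,-0.13,0],"rot":[0,0,-0.15]},{"linear":[-0.03,-0.175,0],"rot":[0,0,-0.2]},{"linear":[-0.04,-0.22,0],"rot":[0,0,-0.229]},{"linear":[-0.05,-0.265,0],"rot":[0,0,-0.229]},{"linear":[-0.06,-0.31,0],"rot":[0,0,-0.229]},{"linear":[-0.065,-0.35,0],"rot":[0,0,-0.229]}]' -0.05 60; python3 -m inch '[{"linear":[0,-0.04,0],"rot":[0,0,0]},{"linear":[0,-0.04,0],"rot":[0,0,0]},{"linear":[0,-0.04,0],"rot":[0,0,0]}]'; python3 - <<'E'
from h import *
im,o=whites("wrist",box=(0.2,0.9,-0.7,0.0))
R=OB['o']["eef_rot"];print(np.degrees(np.arctan2(R[1][0],R[0][0])),np.round(OB['o']["eef_pos"],4))
for x in o:print(*x)
E
```

```text
clock: 11.3
eef_pos: [0.535, -0.2601, 0.1779]
eef_rot: [[-0.227, -0.974, -0.001], [-0.974, 0.227, 0.0], [-0.0, 0.001, -1.0]]
wrist_force: [0.4, -1.4, -0.1]
finger_gap: 0.0403
clock: 11.6
eef_pos: [0.5357, -0.2987, 0.1773]
eef_rot: [[-0.228, -0.974, -0.001], [-0.974, 0.228, 0.001], [-0.001, 0.001, -1.0]]
wrist_force: [0.6, 0.7, -1.3]
finger_gap: 0.0409
-103.18591607187626 [ 0.5357 -0.2987  0.1773]
[0.543, -0.3851] -10.1 0.119 0.027 [417.0, 183.0]
[0.5394, -0.3049] -12.9 0.144 0.025 [326.0, 204.0]
```

```bash
python3 -m inch '[{"linear":[0.0035,-0.007,-0.04],"rot":[0,0,0]},{"linear":[0.0035,-0.007,-0.08],"rot":[0,0,0]},{"linear":[0.0035,-0.007,-0.11],"rot":[0,0,0]},{"linear":[0.0035,-0.007,-0.13],"rot":[0,0,0]},{"linear":[0.0035,-0.007,-0.13],"rot":[0,0,0]},{"linear":[0.0035,-0.007,-0.13],"rot":[0,0,0]}]'
```

```text
clock: 12.25
eef_pos: [0.5401, -0.304, 0.0488]
eef_rot: [[-0.225, -0.974, 0.0], [-0.974, 0.225, 0.001], [-0.001, -0.0, -1.0]]
wrist_force: [-0.4, 0.2, 0.6]
finger_gap: 0.0404
```

```bash
python3 -m inch '[{"linear":[0,-0.001,-0.02],"rot":[0,0,0]},{"linear":[0,-0.001,-0.035],"rot":[0,0,0]},{"linear":[0,-0.001,-0.044],"rot":[0,0,0]},{"linear":[0,-0.001,-0.044],"rot":[0,0,0]},{"linear":[0,-0.001,-0.044],"rot":[0,0,0]}]'; python3 -m inch '[{"linear":[0,0,0],"rot":[0,0,0]},{"linear":[0,0,0],"rot":[0,0,0]},{"linear":[0,0,0],"rot":[0,0,0]},{"linear":[0,0,0],"rot":[0,0,0]},{"linear":[0,0,0],"rot":[0,0,0]}]' -1 60; python3 -m inch '[{"linear":[0,0,0.03],"rot":[0,0,0]},{"linear":[0,0,0.07],"rot":[0,0,0]},{"linear":[0,0,0.12],"rot":[0,0,0]},{"linear":[0,0,0.17],"rot":[0,0,0]},{"linear":[0,0.04,0.19],"rot":[0,0,0.06]},{"linear":[0,0.08,0.2],"rot":[0,0,0.12]},{"linear":[0,0.12,0.2],"rot":[0,0,0.17]},{"linear":[0,0.16,0.2],"rot":[0,0,0.225]}]'
```

```text
clock: 12.75
eef_pos: [0.5396, -0.3068, 0.0048]
eef_rot: [[-0.227, -0.974, 0.0], [-0.974, 0.227, -0.0], [-0.0, -0.0, -1.0]]
wrist_force: [0.1, 0.1, 0.6]
finger_gap: 0.0408
clock: 13.25
eef_pos: [0.54, -0.3072, 0.0055]
eef_rot: [[-0.227, -0.974, 0.002], [-0.974, 0.227, -0.001], [0.0, -0.002, -1.0]]
wrist_force: [-1.2, -0.2, 6.1]
finger_gap: 0.0226
clock: 14.05
eef_pos: [0.5391, -0.1454, 0.2049]
eef_rot: [[-0.002, -1.0, 0.001], [-1.0, 0.002, -0.0], [0.0, -0.001, -1.0]]
wrist_force: [-0.2, -0.1, -0.5]
finger_gap: 0.0226
```

```bash
python3 -m inch '[{"linear":[0.02,0.04,0],"rot":[0,0,0]},{"linear":[0.04,0.085,0],"rot":[0,0,0]},{"linear":[0.06,0.13,0],"rot":[0,0,0]},{"linear":[0.072,0.175,0],"rot":[0,0,0]},{"linear":[0.072,0.22,0],"rot":[0,0,0]},{"linear":[0.072,0.226,-0.04],"rot":[0,0,0]},{"linear":[0.072,0.226,-0.08],"rot":[0,0,0]},{"linear":[0.072,0.226,-0.08],"rot":[0,0,0]}]'; python3 - <<'E'
from h import *
im=snap("wrist")
print(np.round(OB['o']["eef_rot"],3).tolist(),np.round(OB['o']["eef_pos"],4))
cv2.imwrite("pics/w5.png",im)
for n in["groove1"]:
    print(n,[(round(d["score"],2),np.round(d["position"],3).tolist()) for d in ctrl.tip_of("wrist",n)])
E
```

```text
clock: 14.85
eef_pos: [0.6071, 0.0788, 0.1182]
eef_rot: [[-0.003, -1.0, -0.011], [-1.0, 0.003, -0.002], [0.002, 0.011, -1.0]]
wrist_force: [-0.0, -0.3, -1.0]
finger_gap: 0.0225
[[-0.003, -1.0, -0.011], [-1.0, 0.003, -0.002], [0.002, 0.011, -1.0]] [0.6071 0.0788 0.1182]
groove1 [(0.95, [0.61, 0.028, 0.042]), (0.7, [0.611, 0.136, 0.043])]
```

View pics/w5.png

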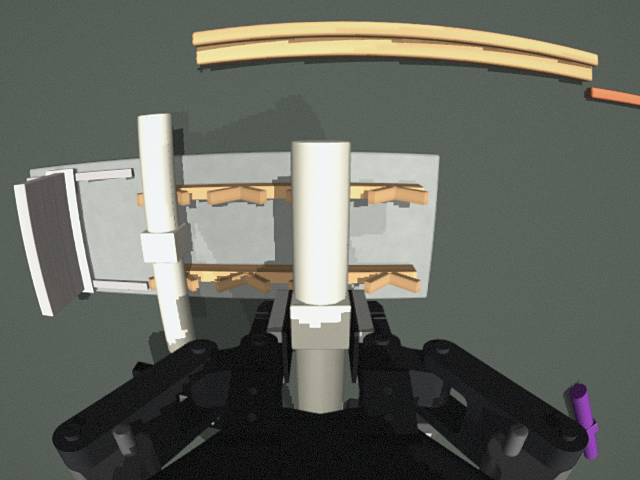

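Spacer 2 is over groove 3 at (320,325), and spacer 1 is seated at (163,245). I lower spacer 2.

```bash
python3 -m inch '[{"linear":[0.002,0.001,-0.03],"rot":[0,0,0]},{"linear":[0.002,0.001,-0.06],"rot":[0,0,0]},{"linear":[0.002,0.001,-0.07],"rot":[0,0,0]},{"linear":[0.002,0.001,-0.07],"rot":[0,0,0]},{"linear":[0.002,0.001,-0.07],"rot":[0,0,0]}]'
```

```text
clock: 15.45
eef_pos: [0.6147, 0.0802, 0.0567]
eef_rot: [[-0.005, -1.0, 0.003], [-1.0, 0.005, 0.001], [-0.001, -0.003, -1.0]]
wrist_force: [-0.3, -0.2, -0.3]
finger_gap: 0.0224
```

```bash
python3 -m inch '[{"linear":[-0.003,0.0,-0.01],"rot":[0,0,0]},{"linear":[-0.003,0,-0.017],"rot":[0,0,0]},{"linear":[-0.003,0,-0.02],"rot":[0,0,0]},{"linear":[-0.003,0,-0.021],"rot":[0,0,0]},{"linear":[-0.003,0,-0.022],"rot":[0,0,0]},{"linear":[-0.003,0,-0.022],"rot":[0,0,0]},{"linear":[-0.003,0,-0.022],"rot":[0,0,0]},{"linear":[-0.003,0,-0.022],"rot":[0,0,0]}]'
```

```text
clock: 16.25
eef_pos: [0.6102, 0.0807, 0.035]
eef_rot: [[-0.004, -1.0, 0.001], [-1.0, 0.004, -0.0], [0.0, -0.001, -1.0]]
wrist_force: [-12.5, -1.4, 22.6]
finger_gap: 0.0224
```

```bash
python3 -m inch '[{"linear":[0.001,0,0.001],"rot":[0,0,0]},{"linear":[0.001,0,0.001],"rot":[0,0,0]},{"linear":[0.001,0,0.001],"rot":[0,0,0]},{"linear":[0.001,0,0.001],"rot":[0,0,0]},{"linear":[0.001,0,0.001],"rot":[0,0,0]}]'
```

```text
clock: 16.75
eef_pos: [0.6103, 0.0806, 0.0351]
eef_rot: [[-0.004, -1.0, -0.001], [-1.0, 0.004, -0.0], [0.0, 0.001, -1.0]]
wrist_force: [-10.5, -2.4, 19.0]
finger_gap: 0.0228
```

Spacer 2 is seated (axis ≈ 0.042) and still. I release it and go for spacer 3.

```bash
python3 -m inch '[{"linear":[0,0,0],"rot":[0,0,0]},{"linear":[0,0,0],"rot":[0,0,0]},{"linear":[0,0,0],"rot":[0,0,0]},{"linear":[0,0,0.03],"rot":[0,0,0]},{"linear":[0,0,0.07],"rot":[0,0,0]},{"linear":[0,-0.01,0.115],"rot":[0,0,0]},{"linear":[-0.01,-0.05,0.145],"rot":[0,0,-0.05]},{"linear":[-0.02,-0.09,0.145],"rot":[0,0,-0.1]}]' -0.05 60;  python3 -m inch '[{"linear":[-0.005,-0.04,0],"rot":[0,0,-0.05]},{"linear":[-0.015,-0.085,0],"rot":[0,0,-0.07]},{"linear":[-0.02,-0.13,0],"rot":[0,0,-0.07]},{"linear":[-0.03,-0.175,0],"rot":[0,0,-0.07]},{"linear":[-0.04,-0.22,0],"rot":[0,0,-0.07]},{"linear":[-0.05,-0.265,0],"rot":[0,0,-0.07]},{"linear":[-0.05,-0.31,0],"rot":[0,0,-0.07]},{"linear":[-0.05,-0.35,0],"rot":[0,0,-0.07]}]' -0.05 60; python3 -m inch '[{"linear":[0,-0.02,0],"rot":[0,0,0]},{"linear":[0,-0.03,0],"rot":[0,0,0]},{"linear":[0,-0.03,0],"rot":[0,0,0]}]'; python3 - <<'E'
from h import *
im,o=whites("wrist",box=(0.2,0.9,-0.7,0.0))
R=OB['o']["eef_rot"];print(np.degrees(np.arctan2(R[1][0],R[0][0])),np.round(OB['o']["eef_pos"],4))
for x in o:print(*x)
im,o=whites("top",box=(0.2,0.9,-0.7,0.0))
for x in o:print(*x)
cv2.imwrite("pics/t6.png",cv2.resize(im[150:310,120:440],None,fx=2.4,fy=2.4,interpolation=cv2.INTER_CUBIC))
E
```

```text
clock: 17.55
eef_pos: [0.5938, -0.0089, 0.1835]
eef_rot: [[-0.103, -0.995, 0.009], [-0.995, 0.103, 0.001], [-0.002, -0.009, -1.0]]
wrist_force: [0.4, -0.3, 0.2]
finger_gap: 0.0408
clock: 18.35
eef_pos: [0.5402, -0.3626, 0.1781]
eef_rot: [[-0.175, -0.985, -0.0], [-0.985, 0.175, -0.001], [0.001, 0.0, -1.0]]
wrist_force: [0.3, 0.1, -0.8]
finger_gap: 0.0407
clock: 18.65
eef_pos: [0.5407, -0.3908, 0.1776]
eef_rot: [[-0.175, -0.985, -0.001], [-0.985, 0.175, 0.0], [-0.0, 0.001, -1.0]]
wrist_force: [-0.2, 0.5, -0.3]
finger_gap: 0.0406
-100.07986035060316 [ 0.5407 -0.3908  0.1776]
[0.543, -0.3851] -10.0 0.118 0.025 [313.0, 209.0]
[0.4608, -0.3134] -31.1 0.047 0.011 [254.0, 311.0]
[0.439, -0.4366] 14.4 0.047 0.012 [386.0, 310.0]
[0.413, -0.4372] -6.9 0.021 0.012 [390.0, 335.0]
[0.2566, -0.0275] -13.4 0.051 0.018 [108.0, 451.0]
[0.6892, -0.5747] -28.6 0.149 0.033 [477.0, 168.0]
[0.6837, -0.6557] 58.8 0.105 0.061 [508.0, 169.0]
[0.3902, -0.5083] -26.0 0.558 0.086 [457.0, 292.0]
[0.532, -0.3848] -10.1 0.088 0.024 [408.0, 230.0]
```

View pics/t6.png

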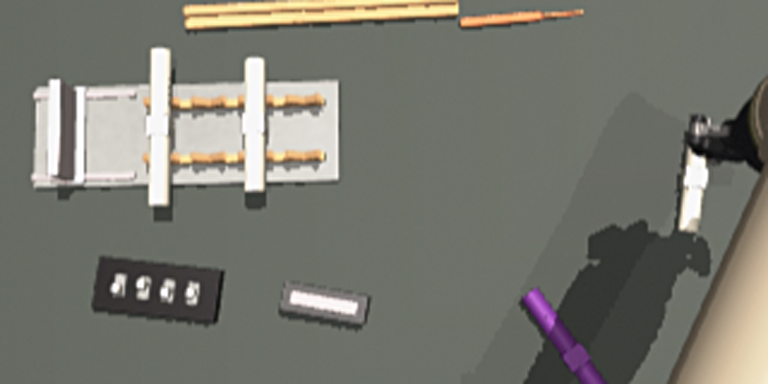

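Top crop: spacers sit in grooves 1 (158,125) and 3 (254,125), and spacer 3 is unmoved at (692,185). I descend.

```bash
python3 -m inch '[{"linear":[0.002,0.005,-0.04],"rot":[0,0,0]},{"linear":[0.002,0.005,-0.08],"rot":[0,0,0]},{"linear":[0.002,0.005,-0.11],"rot":[0,0,0]},{"linear":[0.002,0.005,-0.13],"rot":[0,0,0]},{"linear":[0.002,0.005,-0.13],"rot":[0,0,0]},{"linear":[0.002,0.005,-0.13],"rot":[0,0,0]}]'; python3 - <<'E'
from h import *
im=snap("wrist");print(np.round(OB['o']["eef_pos"],4))
print([(round(d["score"],2),np.round(d["position"],3).tolist()) for d in ctrl.tip_of("wrist","spacer3")])
E
```

```text
clock: 19.35
eef_pos: [0.5441, -0.3833, 0.0491]
eef_rot: [[-0.171, -0.985, 0.001], [-0.985, 0.171, 0.0], [-0.001, -0.001, -1.0]]
wrist_force: [0.7, -0.1, 1.0]
finger_gap: 0.0407
[ 0.5441 -0.3833  0.0491]
[(0.91, [0.585, -0.525, 0.01]), (0.71, [0.546, -0.385, 0.01])]
```

```bash
python3 -m inch '[{"linear":[0,-0.002,-0.02],"rot":[0,0,0]},{"linear":[0,-0.002,-0.035],"rot":[0,0,0]},{"linear":[0,-0.002,-0.0445],"rot":[0,0,0]},{"linear":[0,-0.002,-0.0445],"rot":[0,0,0]},{"linear":[0,-0.002,-0.0445],"rot":[0,0,0]}]'; python3 -m inch '[{"linear":[0,0,0],"rot":[0,0,0]},{"linear":[0,0,0],"rot":[0,0,0]},{"linear":[0,0,0],"rot":[0,0,0]},{"linear":[0,0,0],"rot":[0,0,0]},{"linear":[0,0,0],"rot":[0,0,0]}]' -1 60; python3 -m inch '[{"linear":[0,0,0.03],"rot":[0,0,0]},{"linear":[0,0,0.07],"rot":[0,0,0]},{"linear":[0,0,0.12],"rot":[0,0,0]},{"linear":[0,0,0.17],"rot":[0,0,0]},{"linear":[0,0.04,0.2],"rot":[0,0,0.06]},{"linear":[0,0.08,0.2],"rot":[0,0,0.12]},{"linear":[0,0.12,0.2],"rot":[0,0,0.17]},{"linear":[0,0.16,0.2],"rot":[0,0,0.172]}]'; python3 - <<'E'
from h import *
im=ctrl.get_image("top")
c=im[240:300,145:230];s=ctrl.get_image("scene")[170:240,400:510]
cv2.imwrite("pics/b7.png",np.hstack([cv2.resize(c,(480,360),interpolation=cv2.INTER_CUBIC),cv2.resize(s[:, :93],(320,360),interpolation=cv2.INTER_CUBIC)]))
E
```

```text
clock: 19.95
eef_pos: [0.5434, -0.3868, 0.0041]
eef_rot: [[-0.173, -0.985, 0.0], [-0.985, 0.173, 0.0], [-0.0, -0.0, -1.0]]
wrist_force: [0.4, 0.9, -0.8]
finger_gap: 0.0406
clock: 20.45
eef_pos: [0.5439, -0.3872, 0.005]
eef_rot: [[-0.173, -0.985, 0.002], [-0.985, 0.173, -0.001], [0.001, -0.002, -1.0]]
wrist_force: [0.1, 1.7, 5.5]
finger_gap: 0.0227
clock: 21.25
eef_pos: [0.5429, -0.2253, 0.204]
eef_rot: [[-0.0, -1.0, 0.0], [-1.0, 0.0, -0.0], [0.0, -0.0, -1.0]]
wrist_force: [0.8, 0.5, -0.7]
finger_gap: 0.0225
```

View pics/b7.png

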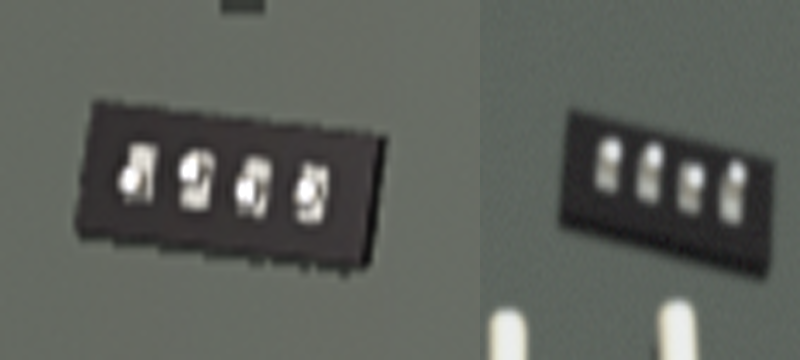

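Bank crop (top view, up = on): nub 1 is off at (130,180), nub 2 is near on at (192,165), and nubs 3 and 4 are lower or half way. I put spacer 3 in groove 4, so switches 1, 3 and 4 go on and 2 goes off.

```bash
python3 -m inch '[{"linear":[0.02,0.04,0],"rot":[0,0,0]},{"linear":[0.04,0.085,0],"rot":[0,0,0]},{"linear":[0.06,0.13,0],"rot":[0,0,0]},{"linear":[0.067,0.175,0],"rot":[0,0,0]},{"linear":[0.067,0.22,-0.02],"rot":[0,0,0]},{"linear":[0.067,0.256,-0.05],"rot":[0,0,0]},{"linear":[0.067,0.256,-0.08],"rot":[0,0,0]},{"linear":[0.067,0.256,-0.1],"rot":[0,0,0]}]'; python3 -m inch '[{"linear":[0,0,-0.02],"rot":[0,0,0]},{"linear":[0,0,-0.04],"rot":[0,0,0]},{"linear":[0,0,-0.05],"rot":[0,0,0]},{"linear":[0,0,-0.05],"rot":[0,0,0]},{"linear":[0,0,-0.05],"rot":[0,0,0]}]'; python3 - <<'E'
from h import *
im=snap("wrist");print(np.round(OB['o']["eef_pos"],4))
cv2.imwrite("pics/w8.png",im)
E
```

```text
clock: 22.15
eef_pos: [0.609, 0.0309, 0.1013]
eef_rot: [[0.001, -1.0, -0.003], [-1.0, -0.001, 0.0], [-0.0, 0.003, -1.0]]
wrist_force: [-0.7, -1.2, 0.4]
finger_gap: 0.0226
clock: 22.65
eef_pos: [0.6106, 0.0291, 0.0544]
eef_rot: [[-0.002, -1.0, 0.001], [-1.0, 0.002, 0.0], [-0.0, -0.001, -1.0]]
wrist_force: [-0.4, 0.8, -0.5]
finger_gap: 0.0224
[0.6106 0.0291 0.0544]
```

View pics/w8.png

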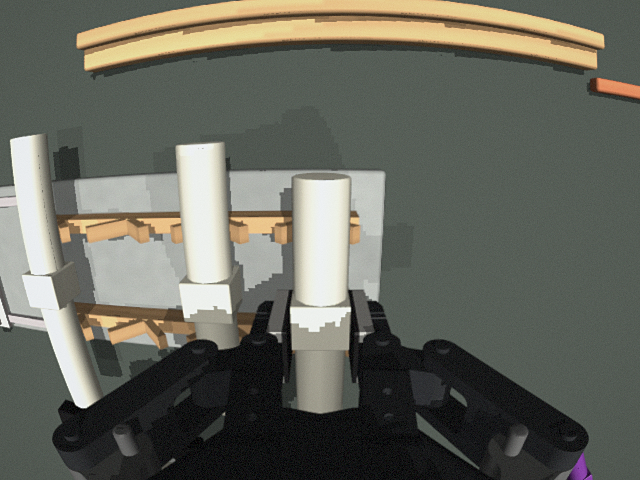

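Spacer 3 is over groove 4 and in line with it at (320,320). I lower it gently.

```bash
python3 -m inch '[{"linear":[0,0.0015,-0.008],"rot":[0,0,0]},{"linear":[0,0.0015,-0.014],"rot":[0,0,0]},{"linear":[0,0.0015,-0.017],"rot":[0,0,0]},{"linear":[0,0.0015,-0.018],"rot":[0,0,0]},{"linear":[0,0.0015,-0.018],"rot":[0,0,0]}]'; python3 -m inch '[{"linear":[0,0,-0.001],"rot":[0,0,0]},{"linear":[0,0,-0.001],"rot":[0,0,0]},{"linear":[0,0,-0.001],"rot":[0,0,0]}]'
```

```text
clock: 23.2
eef_pos: [0.6101, 0.0306, 0.0356]
eef_rot: [[-0.002, -1.0, -0.0], [-1.0, 0.002, -0.0], [0.0, 0.0, -1.0]]
wrist_force: [-0.5, 0.7, -1.8]
finger_gap: 0.0225
clock: 23.5
eef_pos: [0.6104, 0.0307, 0.035]
eef_rot: [[-0.002, -1.0, 0.001], [-1.0, 0.002, 0.0], [-0.0, -0.001, -1.0]]
wrist_force: [0.2, 0.7, 0.5]
finger_gap: 0.0229
```

```bash
python3 -m inch '[{"linear":[0,0,-0.001],"rot":[0,0,0]},{"linear":[0,0,-0.0015],"rot":[0,0,0]},{"linear":[0,0,-0.0015],"rot":[0,0,0]},{"linear":[0,0,-0.0015],"rot":[0,0,0]},{"linear":[0,0,-0.0015],"rot":[0,0,0]},{"linear":[0,0,-0.0015],"rot":[0,0,0]}]'
```

```text
clock: 24.1
eef_pos: [0.6105, 0.0306, 0.0347]
eef_rot: [[-0.002, -1.0, 0.001], [-1.0, 0.002, -0.0], [0.0, -0.001, -1.0]]
wrist_force: [-5.5, -1.0, 9.6]
finger_gap: 0.0226
```

Spacer 3 bears with about 10 N and is still. I release it, rise, and look at the fence and bank.

```bash
python3 -m inch '[{"linear":[0,0,0],"rot":[0,0,0]},{"linear":[0,0,0],"rot":[0,0,0]},{"linear":[0,0,0],"rot":[0,0,0]},{"linear":[0,0,0],"rot":[0,0,0]},{"linear":[0,0,0.03],"rot":[0,0,0]},{"linear":[0,0,0.07],"rot":[0,0,0]},{"linear":[0,0,0.12],"rot":[0,0,0]},{"linear":[0,0,0.17],"rot":[0,0,0]}]' -0.15 60; python3 -m inch '[{"linear":[-0.01,0.04,0],"rot":[0,0,0]},{"linear":[-0.03,0.08,0],"rot":[0,0,0]},{"linear":[-0.04,0.12,0],"rot":[0,0,0]},{"linear":[-0.04,0.16,0],"rot":[0,0,0]},{"linear":[-0.04,0.19,0],"rot":[0,0,0]},{"linear":[-0.04,0.19,0],"rot":[0,0,0]},{"linear":[-0.04,0.19,0],"rot":[0,0,0]}]' -1 60; python3 - <<'E'
from h import *
im=snap("wrist")
R=OB['o']["eef_rot"];print(np.round(R,3).tolist(),np.round(OB['o']["eef_pos"],4))
cv2.imwrite("pics/w9.png",im)
for n in["fence_top","bank","switch1_nub","groove1","spacer1"]:
    print(n,[(round(d["score"],2),np.round(d["position"],3).tolist()) for d in ctrl.tip_of("wrist",n)])
E
```

```text
clock: 24.9
eef_pos: [0.6096, 0.0307, 0.2046]
eef_rot: [[-0.002, -1.0, -0.001], [-1.0, 0.002, 0.0], [-0.0, 0.001, -1.0]]
wrist_force: [0.9, -0.1, 0.1]
finger_gap: 0.0363
clock: 25.6
eef_pos: [0.5699, 0.2213, 0.2029]
eef_rot: [[-0.0, -1.0, -0.0], [-1.0, 0.0, -0.0], [0.0, 0.0, -1.0]]
wrist_force: [0.9, -0.0, -0.4]
finger_gap: 0.0002
[[-0.0, -1.0, -0.0], [-1.0, 0.0, -0.0], [0.0, 0.0, -1.0]] [0.5699 0.2213 0.2029]
fence_top [(0.61, [0.608, 0.28, 0.066])]
bank [(0.75, [0.443, 0.191, 0.003]), (0.52, [0.741, 0.016, -0.001])]
switch1_nub []
groove1 [(0.86, [0.611, 0.133, 0.042]), (0.78, [0.612, 0.079, 0.044]), (0.72, [0.612, 0.032, 0.043])]
spacer1 [(0.96, [0.609, 0.032, 0.042]), (0.77, [0.358, -0.253, 0.009]), (0.69, [0.612, 0.185, 0.043]), (0.63, [0.612, 0.079, 0.041])]
```

View pics/w9.png

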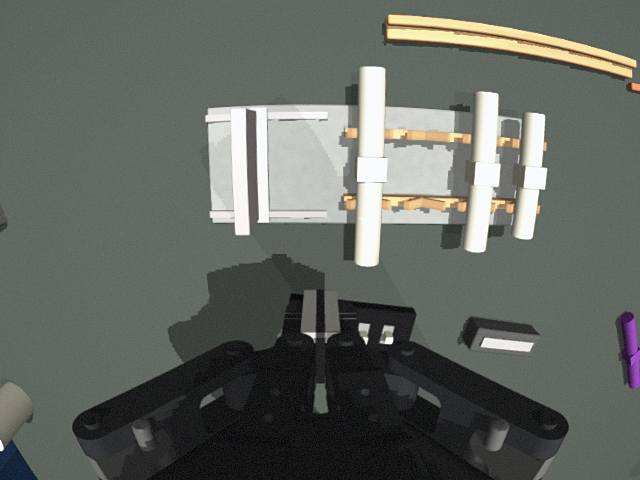

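Wrist picture: all three spacers are seated, at (370,168), (482,173) and (533,177). The fence is at (242,170), still about 46 mm out. I go behind the fence with the fingers shut.

```bash
python3 -m inch '[{"linear":[0.02,0.04,0],"rot":[0,0,0]},{"linear":[0.04,0.08,0],"rot":[0,0,0]},{"linear":[0.04,0.114,0],"rot":[0,0,0]},{"linear":[0.04,0.114,-0.04],"rot":[0,0,0]},{"linear":[0.04,0.114,-0.08],"rot":[0,0,0]},{"linear":[0.04,0.114,-0.12],"rot":[0,0,0]},{"linear":[0.04,0.114,-0.155],"rot":[0,0,0]},{"linear":[0.04,0.114,-0.155],"rot":[0,0,0]}]' -1 60; python3 -m inch '[{"linear":[0,-0.01,0],"rot":[0,0,0]},{"linear":[0,-0.02,0],"rot":[0,0,0]},{"linear":[0,-0.03,0],"rot":[0,0,0]},{"linear":[0,-0.036,0],"rot":[0,0,0]},{"linear":[0,-0.042,0],"rot":[0,0,0]},{"linear":[0,-0.048,0],"rot":[0,0,0]},{"linear":[0,-0.054,0],"rot":[0,0,0]},{"linear":[0,-0.06,0],"rot":[0,0,0]}]'
```

```text
clock: 26.7
eef_pos: [0.6072, 0.3316, 0.042]
eef_rot: [[-0.003, -1.0, -0.009], [-1.0, 0.003, -0.006], [0.006, 0.009, -1.0]]
wrist_force: [-0.8, 0.3, 0.2]
finger_gap: -0.0001
clock: 27.5
eef_pos: [0.6101, 0.2746, 0.0484]
eef_rot: [[-0.002, -1.0, -0.0], [-1.0, 0.002, 0.0], [-0.0, 0.0, -1.0]]
wrist_force: [1.3, 1.6, 1.0]
finger_gap: -0.0002
```

```bash
python3 -m inch '[{"linear":[0,-0.005,0],"rot":[0,0,0]},{"linear":[0,-0.009,0],"rot":[0,0,0]},{"linear":[0,-0.012,0],"rot":[0,0,0]},{"linear":[0,-0.015,0],"rot":[0,0,0]},{"linear":[0,-0.017,0],"rot":[0,0,0]},{"linear":[0,-0.017,0],"rot":[0,0,0]}]'
```

```text
clock: 28.1
eef_pos: [0.6101, 0.2572, 0.0481]
eef_rot: [[-0.003, -1.0, -0.0], [-1.0, 0.003, -0.0], [0.0, 0.0, -1.0]]
wrist_force: [0.1, 0.5, -0.8]
finger_gap: -0.0001
```

```bash
python3 -m inch '[{"linear":[0,-0.002,0],"rot":[0,0,0]},{"linear":[0,-0.003,0],"rot":[0,0,0]},{"linear":[0,-0.004,0],"rot":[0,0,0]},{"linear":[0,-0.004,0],"rot":[0,0,0]}]'
```

```text
clock: 28.5
eef_pos: [0.61, 0.2561, 0.0482]
eef_rot: [[-0.0, -1.0, 0.001], [-1.0, 0.0, 0.003], [-0.003, -0.001, -1.0]]
wrist_force: [2.5, 7.5, -3.8]
finger_gap: -0.0003
```

The fence is against its stop: 7.5 N with no further motion. I back off, rise, and look at the bank.

```bash
python3 -m inch '[{"linear":[0,0.02,0],"rot":[0,0,0]},{"linear":[0,0.02,0.04],"rot":[0,0,0]},{"linear":[0,0.02,0.08],"rot":[0,0,0]},{"linear":[0,0,0.12],"rot":[0,0,0]},{"linear":[-0.02,-0.04,0.15],"rot":[0,0,0]},{"linear":[-0.04,-0.08,0.15],"rot":[0,0,0]},{"linear":[-0.06,-0.12,0.15],"rot":[0,0,0]},{"linear":[-0.08,-0.16,0.13],"rot":[0,0,0]}]' -1 60; python3 -m inch '[{"linear":[-0.01,-0.02,-0.02],"rot":[0,0,0]},{"linear":[-0.01,-0.02,-0.02],"rot":[0,0,0]},{"linear":[-0.01,-0.02,-0.02],"rot":[0,0,0]},{"linear":[-0.01,-0.02,-0.02],"rot":[0,0,0]}]';  python3 - <<'E'
from h import *
def rect(c,im,z=0.016):
    h=im.max(2)
    ms=ctrl.masks_of(c,"bank")
    for d in ms[:2]:
        m=d["mask"];cs,_=cv2.findContours(m.astype(np.uint8),cv2.RETR_EXTERNAL,cv2.CHAIN_APPROX_NONE)
        k=max(cs,key=cv2.contourArea)[:,0]
        P=np.array([pt(c,u,z)[:2] for u in k],np.float32)
        print(c,round(d["score"],2),m.sum(),[np.round(v,4) for v in cv2.minAreaRect(P)], np.round(k.mean(0)))
for c in("top","scene","wrist"):
    im=snap(c);rect(c,im)
    for n in["switch1_nub","fence_top"]:print(c,[(round(d["score"],2),np.round(d["position"],3).tolist()) for d in ctrl.tip_of(c,n)])
print(np.round(OB['o']["eef_pos"],4))
cv2.imwrite("pics/w10.png",im)
E
```

```text
clock: 29.3
eef_pos: [0.5309, 0.092, 0.1807]
eef_rot: [[-0.003, -1.0, 0.005], [-1.0, 0.003, -0.0], [-0.0, -0.005, -1.0]]
wrist_force: [0.8, -0.9, -0.3]
finger_gap: 0.0001
clock: 29.7
eef_pos: [0.521, 0.075, 0.1592]
eef_rot: [[-0.001, -1.0, 0.002], [-1.0, 0.001, 0.001], [-0.001, -0.002, -1.0]]
wrist_force: [0.0, 0.8, 0.3]
finger_gap: -0.0001
top []
top []
scene 0.64 1515 [array([0.4465, 0.1872]), array([0.133 , 0.0686]), np.float64(83.082)] [454. 208.]
scene [(0.45, [0.444, 0.233, 0.035])]
scene [(0.58, [0.61, 0.236, 0.065])]
wrist 0.92 8164 [array([0.4457, 0.189 ]), array([0.1332, 0.0636]), np.float64(82.2733)] [197. 302.]
wrist 0.39 136 [array([0.4349, 0.1804]), array([0.0097, 0.0164]), np.float64(55.3503)] [203. 314.]
wrist [(0.62, [0.446, 0.231, 0.028])]
wrist [(0.67, [0.61, 0.108, 0.002]), (0.63, [0.61, 0.236, 0.066]), (0.21, [0.728, -0.206, -0.005])]
[0.5203 0.0741 0.1583]
```

View pics/w10.png

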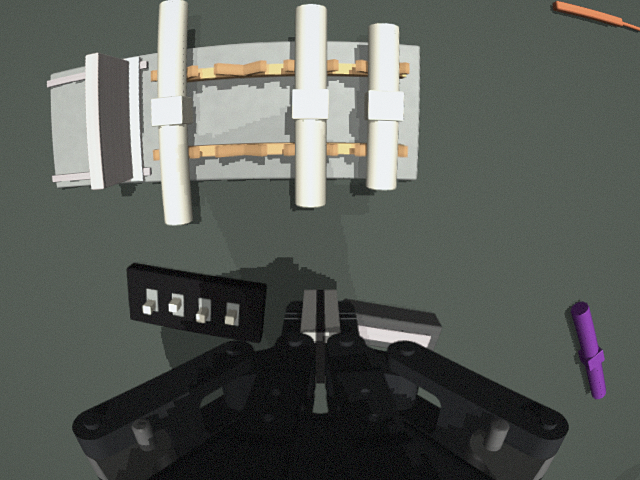

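The bank is at about (0.444, 0.190) with yaw ≈ -7°. In the crop, nubs 1 (150,308) and 3 (203,315) look off, 2 (176,302) looks on, and 4 (232,315) is unclear. The fence is home (its top reads y=0.236, home is 0.2375). I start with switch 4, going to the robot side of it.

```bash
python3 -m inch '[{"linear":[-0.03,0.02,0],"rot":[0,0,-0.129]},{"linear":[-0.06,0.04,0],"rot":[0,0,-0.129]},{"linear":[-0.09,0.06,0],"rot":[0,0,-0.129]},{"linear":[-0.111,0.081,0],"rot":[0,0,-0.129]},{"linear":[-0.111,0.081,-0.03],"rot":[0,0,-0.129]},{"linear":[-0.111,0.081,-0.06],"rot":[0,0,-0.129]},{"linear":[-0.111,0.081,-0.09],"rot":[0,0,-0.129]},{"linear":[-0.111,0.081,-0.1],"rot":[0,0,-0.129]}]' -1 60; python3 -m inch '[{"linear":[0,0,0],"rot":[0,0,0]},{"linear":[0,0,0],"rot":[0,0,0]}]';  python3 - <<'E'
from h import *
im=snap("wrist");print(np.round(OB['o']["eef_pos"],4))
cv2.imwrite("pics/w11.png",cv2.resize(im[180:420,160:480],None,fx=2,fy=2))
E
```

```text
clock: 31.1
eef_pos: [0.4074, 0.154, 0.0559]
eef_rot: [[-0.131, -0.991, -0.004], [-0.991, 0.131, -0.001], [0.002, 0.004, -1.0]]
wrist_force: [-0.2, -0.0, 0.0]
finger_gap: -0.0
clock: 31.3
eef_pos: [0.4099, 0.1551, 0.0593]
eef_rot: [[-0.131, -0.991, 0.001], [-0.991, 0.131, 0.001], [-0.001, -0.001, -1.0]]
wrist_force: [-0.7, -0.3, -0.1]
finger_gap: 0.0001
[0.4099 0.1551 0.0593]
```

View pics/w11.png

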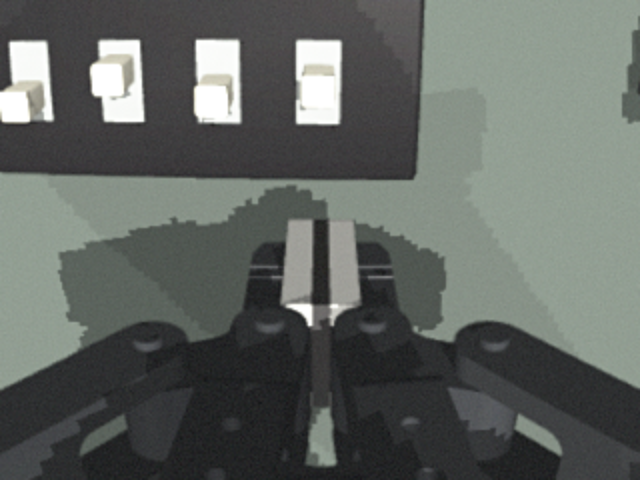

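Crop: nub 1 is off, 2 on, 3 off, 4 half way. The fingers line up with nub 4 at (320,88). I lower and push.

```bash
python3 -m inch '[{"linear":[0,0,-0.02],"rot":[0,0,0]},{"linear":[0,0,-0.037],"rot":[0,0,0]},{"linear":[0,0,-0.037],"rot":[0,0,0]},{"linear":[0.006,-0.001,-0.037],"rot":[0,0,0]},{"linear":[0.011,-0.0015,-0.037],"rot":[0,0,0]},{"linear":[0.016,-0.002,-0.037],"rot":[0,0,0]},{"linear":[0.019,-0.0025,-0.037],"rot":[0,0,0]},{"linear":[0.019,-0.0025,-0.037],"rot":[0,0,0]}]'
```

```text
clock: 32.15
eef_pos: [0.4276, 0.1525, 0.0214]
eef_rot: [[-0.13, -0.991, -0.002], [-0.991, 0.13, 0.0], [0.0, 0.002, -1.0]]
wrist_force: [-4.7, 1.2, 3.3]
finger_gap: -0.0001
```

```bash
python3 -m inch '[{"linear":[0.001,0,0],"rot":[0,0,0]},{"linear":[0.002,-0.0002,0],"rot":[0,0,0]},{"linear":[0.003,-0.0004,0],"rot":[0,0,0]},{"linear":[0.003,-0.0004,0],"rot":[0,0,0]}]'
```

```text
clock: 32.55
eef_pos: [0.4279, 0.1524, 0.0209]
eef_rot: [[-0.129, -0.992, -0.006], [-0.992, 0.129, -0.001], [0.002, 0.006, -1.0]]
wrist_force: [-14.0, 1.7, 10.1]
finger_gap: -0.0002
```

Switch 4 is at its stop (14 N). Now switch 3.

```bash
python3 -m inch '[{"linear":[-0.012,0.0015,0.002],"rot":[0,0,0]},{"linear":[-0.024,0.003,0.002],"rot":[0,0,0]},{"linear":[-0.0205,0.0288,0.001],"rot":[0,0,0]},{"linear":[-0.0205,0.0288,0.001],"rot":[0,0,0]},{"linear":[-0.012,0.0278,0.001],"rot":[0,0,0]},{"linear":[-0.006,0.027,0.001],"rot":[0,0,0]},{"linear":[0,0.0262,0.001],"rot":[0,0,0]},{"linear":[0,0.0262,0.001],"rot":[0,0,0]}]'; python3 -m inch '[{"linear":[0.001,0,0],"rot":[0,0,0]},{"linear":[0.002,-0.0002,0],"rot":[0,0,0]},{"linear":[0.003,-0.0004,0],"rot":[0,0,0]},{"linear":[0.003,-0.0004,0],"rot":[0,0,0]}]'
```

```text
clock: 33.35
eef_pos: [0.4311, 0.1772, 0.0219]
eef_rot: [[-0.132, -0.991, -0.002], [-0.991, 0.132, -0.0], [0.001, 0.002, -1.0]]
wrist_force: [-2.6, -0.1, -0.3]
finger_gap: -0.0001
clock: 33.75
eef_pos: [0.4314, 0.1773, 0.0216]
eef_rot: [[-0.13, -0.991, -0.005], [-0.991, 0.13, -0.001], [0.002, 0.005, -1.0]]
wrist_force: [-12.7, 0.6, 8.7]
finger_gap: 0.0001
```

Switch 3 is at its stop. For switch 1, I move 52 mm along the bank.

```bash
python3 -m inch '[{"linear":[-0.012,0.0015,0.001],"rot":[0,0,0]},{"linear":[-0.026,0.003,0.001],"rot":[0,0,0]},{"linear":[-0.0225,0.0288,0.001],"rot":[0,0,0]},{"linear":[-0.019,0.0545,0.001],"rot":[0,0,0]},{"linear":[-0.019,0.0545,0.001],"rot":[0,0,0]},{"linear":[-0.01,0.0535,0.001],"rot":[0,0,0]},{"linear":[-0.003,0.0525,0.001],"rot":[0,0,0]},{"linear":[0.003,0.052,0.001],"rot":[0,0,0]}]'; python3 -m inch '[{"linear":[0.001,0,0],"rot":[0,0,0]},{"linear":[0.002,-0.0002,0],"rot":[0,0,0]},{"linear":[0.003,-0.0004,0],"rot":[0,0,0]},{"linear":[0.003,-0.0004,0],"rot":[0,0,0]}]'
```

```text
clock: 34.55
eef_pos: [0.438, 0.2282, 0.0232]
eef_rot: [[-0.133, -0.991, -0.0], [-0.991, 0.133, -0.001], [0.001, 0.0, -1.0]]
wrist_force: [-1.3, -0.4, 0.8]
finger_gap: 0.0001
clock: 34.95
eef_pos: [0.4386, 0.2285, 0.0228]
eef_rot: [[-0.131, -0.991, -0.003], [-0.991, 0.131, -0.001], [0.002, 0.003, -1.0]]
wrist_force: [-6.1, -1.3, 4.0]
finger_gap: 0.0002
```

Switch 1 is at its stop too. For switch 2 I lift, go over to the far side, and push it back.

```bash
python3 -m inch '[{"linear":[-0.01,0.001,0.001],"rot":[0,0,0]},{"linear":[-0.01,0.001,0.03],"rot":[0,0,0]},{"linear":[-0.01,0.001,0.05],"rot":[0,0,0]},{"linear":[0.015,-0.015,0.05],"rot":[0,0,0]},{"linear":[0.038,-0.031,0.05],"rot":[0,0,0]},{"linear":[0.038,-0.031,0.05],"rot":[0,0,0]},{"linear":[0.038,-0.031,0.025],"rot":[0,0,0]},{"linear":[0.038,-0.031,0.025],"rot":[0,0,0]}]'; python3 - <<'E'
from h import *
im=snap("wrist");print(np.round(OB['o']["eef_pos"],4))
cv2.imwrite("pics/w12.png",cv2.resize(im[180:420,160:480],None,fx=2,fy=2))
t=ctrl.get_image("scene");cv2.imwrite("pics/s12.png",cv2.resize(t[170:310,340:560],None,fx=3.5,fy=3.5))
E
```

```text
clock: 35.75
eef_pos: [0.4761, 0.1976, 0.0461]
eef_rot: [[-0.131, -0.991, -0.004], [-0.991, 0.131, -0.001], [0.002, 0.003, -1.0]]
wrist_force: [-1.9, 0.6, -0.3]
finger_gap: -0.0
[0.4761 0.1976 0.0461]
```

View pics/s12.png

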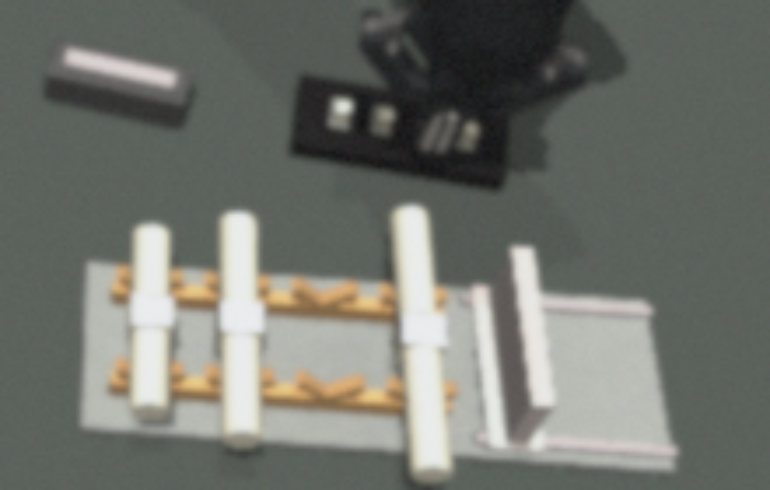

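Scene crop: three spacers are seated and the fence is at its stop. The fingers are on the far side of nub 2. I lower and push toward the robot.

```bash
python3 -m inch '[{"linear":[0.002,0,-0.015],"rot":[0,0,0]},{"linear":[0.002,0,-0.024],"rot":[0,0,0]},{"linear":[0.002,0,-0.024],"rot":[0,0,0]},{"linear":[-0.005,0.001,-0.024],"rot":[0,0,0]},{"linear":[-0.011,0.002,-0.024],"rot":[0,0,0]},{"linear":[-0.017,0.003,-0.024],"rot":[0,0,0]},{"linear":[-0.021,0.003,-0.024],"rot":[0,0,0]},{"linear":[-0.021,0.003,-0.024],"rot":[0,0,0]}]'; python3 -m inch '[{"linear":[-0.001,0,0],"rot":[0,0,0]},{"linear":[-0.002,0,0],"rot":[0,0,0]},{"linear":[-0.002,0,0],"rot":[0,0,0]},{"linear":[-0.002,0,0],"rot":[0,0,0]}]'
```

```text
clock: 36.65
eef_pos: [0.4568, 0.2015, 0.0246]
eef_rot: [[-0.13, -0.992, 0.001], [-0.992, 0.13, 0.0], [-0.0, -0.001, -1.0]]
wrist_force: [-0.2, 0.1, 0.7]
finger_gap: -0.0001
clock: 37.05
eef_pos: [0.4555, 0.2012, 0.0244]
eef_rot: [[-0.131, -0.991, 0.0], [-0.991, 0.131, 0.0], [-0.0, -0.0, -1.0]]
wrist_force: [1.7, 0.8, 0.1]
finger_gap: 0.0001
```

```bash
python3 -m inch '[{"linear":[-0.001,0,0],"rot":[0,0,0]},{"linear":[-0.002,0,0],"rot":[0,0,0]},{"linear":[-0.003,0,0],"rot":[0,0,0]},{"linear":[-0.003,0,0],"rot":[0,0,0]}]'
```

```text
clock: 37.45
eef_pos: [0.4543, 0.2012, 0.0247]
eef_rot: [[-0.132, -0.991, 0.004], [-0.991, 0.132, 0.001], [-0.002, -0.004, -1.0]]
wrist_force: [9.8, 0.6, -5.6]
finger_gap: -0.0006
```

Switch 2 is at its stop. I retreat to a viewing spot and check.

```bash
python3 -m inch '[{"linear":[0.012,-0.001,0],"rot":[0,0,0]},{"linear":[0.012,-0.001,0.03],"rot":[0,0,0]},{"linear":[0.012,-0.001,0.06],"rot":[0,0,0]},{"linear":[-0.01,-0.01,0.06],"rot":[0,0,0]},{"linear":[-0.035,-0.025,0.06],"rot":[0,0,0]},{"linear":[-0.035,-0.025,0.06],"rot":[0,0,0]},{"linear":[-0.035,-0.025,0.06],"rot":[0,0,0]}]'; python3 - <<'E'
from h import *
im=snap("wrist");print(np.round(OB['o']["eef_pos"],4))
cv2.imwrite("pics/w13.png",cv2.resize(im[90:330,100:420],None,fx=2,fy=2))
E
```

```text
clock: 38.15
eef_pos: [0.4173, 0.1758, 0.0844]
eef_rot: [[-0.131, -0.991, -0.0], [-0.991, 0.131, -0.0], [0.0, -0.0, -1.0]]
wrist_force: [0.3, 0.4, -0.6]
finger_gap: -0.0001
[0.4173 0.1758 0.0844]
```

The viewer has reached its limit, so I check numerically.

```bash
python3 - <<'E'
from h import *
im=snap("wrist")
L=[d for n in("switch1_nub",) for d in ctrl.tip_of("wrist",n)]
a=np.radians(-7.4);ex=np.array([np.cos(a),np.sin(a)]);ey=np.array([-ex[1],ex[0]]);C=np.array([.444,.190])
for d in L:
    r=np.array(d["position"][:2])-C;print("nub",round(d["score"],2),"bank x,y mm",round(r@ex*1e3,1),round(r@ey*1e3,1))
p=cp("wrist");f=240/np.tan(np.radians(p["vertical_fov"]/2));T=np.eye(4);T[:3,:3]=OB['o']["eef_rot"];T[:3,3]=OB['o']["eef_pos"];Ti=np.linalg.inv(T@p["hand_eye"])
def proj(w):
    q=Ti@np.append(w,1);r=np.hypot(q[0],q[1]);th=np.arctan2(r,q[2]);return p["cx"]+f*th*q[0]/r,p["cy"]+f*th*q[1]/r
g=cv2.cvtColor(im,cv2.COLOR_BGR2GRAY)
for z in(.0165,.0305):
  for k,y in enumerate((.039,.013,-.013,-.039)):
    row=[]
    for bx in range(-16,17,2):
        u,v=proj(np.append(C+ex*bx/1e3+ey*y,z));row.append(int(g[int(round(v)),int(round(u))]) if 0<=v<480 and 0<=u<640 else -1)
    print("z",z,"sw",k+1,row)
for c in("scene","top"):
    ctrl.get_image(c)
    for n in("spacer1","fence_top","moulding","scribe","cartridge","switch1_nub"):
        for d in ctrl.tip_of(c,n):
            if n!="switch1_nub":print(c,n,round(d["score"],2),np.round(d["position"],3))
            else:
                r=np.array(d["position"][:2])-C;print(c,"nub",round(d["score"],2),np.round([r@ex*1e3,r@ey*1e3],1))
E
```

```text
nub 0.59 bank x,y mm 1.8 39.4
z 0.0165 sw 1 [48, 49, 188, 225, 223, 230, 126, 230, 193, 156, 255, 168, 230, 132, 50, 52, 56]
z 0.0165 sw 2 [46, 255, 255, 255, 255, 230, 164, 233, 229, 230, 231, 230, 230, 48, 55, 54, 57]
z 0.0165 sw 3 [55, 36, 227, 227, 228, 231, 255, 255, 255, 255, 254, 162, 236, 57, 59, 55, 60]
z 0.0165 sw 4 [47, 42, 227, 228, 228, 229, 255, 255, 255, 255, 166, 161, 254, 64, 68, 68, 68]
z 0.0305 sw 1 [51, 46, 53, 50, 191, 226, 226, 229, 232, 255, 255, 255, 255, 167, 234, 51, 57]
z 0.0305 sw 2 [50, 52, 45, 255, 255, 255, 255, 227, 164, 233, 230, 232, 231, 231, 243, 56, 57]
z 0.0305 sw 3 [49, 48, 50, 39, 233, 227, 227, 187, 255, 255, 255, 255, 177, 219, 144, 50, 57]
z 0.0305 sw 4 [51, 49, 49, 44, 232, 227, 228, 229, 255, 255, 255, 255, 166, 237, 80, 68, 69]
scene spacer1 0.82 [0.611 0.08  0.045]
scene spacer1 0.69 [0.612 0.18  0.039]
scene spacer1 0.63 [ 0.359 -0.248  0.007]
scene spacer1 0.58 [ 0.58  -0.525  0.008]
scene spacer1 0.5 [0.455 0.23  0.033]
scene fence_top 0.87 [0.608 0.234 0.063]
scene moulding 0.61 [0.743 0.011 0.   ]
scene moulding 0.45 [0.61  0.18  0.042]
scene scribe 0.68 [ 0.732 -0.205  0.   ]
scene cartridge 0.64 [ 0.42   0.015 -0.   ]
scene nub 0.4 [ 1.7 42.6]
top spacer1 0.88 [ 0.58  -0.524  0.013]
top spacer1 0.73 [0.608 0.083 0.044]
top spacer1 0.72 [0.61  0.03  0.041]
top spacer1 0.66 [ 0.354 -0.25   0.014]
top spacer1 0.58 [0.611 0.182 0.044]
top fence_top 0.63 [0.609 0.233 0.066]
top moulding 0.86 [0.744 0.011 0.002]
top scribe 0.51 [ 0.727 -0.204  0.002]
top nub 0.28 [153.6  64.5]
```

```bash
python3 -c "
from plant import ctrl
print(ctrl.hand_in(), ctrl.get_obs()['clock'])"
```

```text
the job is handed in; nothing more can be done
the job is handed in; nothing more can be done
```

I handed the job in at about 38 s on the robot's clock; no verdict was given. Only three white spacers were on the bench, and there was no 90 mm one.

- **Spacers:** 165 mm went in groove 1, 140 mm in groove 3 and 115 mm in groove 4, in that order. Before each release I held it still, bearing on the groove with about 7, 19 and 10 N, with its axis at about 42 mm. The networks put all three within 3 mm of their grooves in the final top picture. The final scene picture missed the one in groove 4.
- **Fence:** I pushed it home after the last spacer, until it stopped with 7.5 N against it. Final readings put its top at y = 0.233–0.234 m, 3–4 mm beyond where home should be (0.2375 m). An earlier look gave 0.236 m. I put this down to the networks' 4 mm accuracy, since it would lie past the stop.
- **Switches:** 1, 3 and 4 were pushed on and 2 was pushed off, each until the force built up at its stop (6–14 N). A brightness check of the last wrist picture showed the nubs at those ends.
- **Bystanders:** the moulding, scribe and cartridge read within about 6 mm of where they started. The last top picture did not find the cartridge, but the scene view did.
- **Not checked:** the picture limit was reached, so I could not view the last close-up of the switches; that check is by numbers only. The single nub the network reported there read 1.7–1.8 mm along the bank instead of 5 mm. I trusted the stop contact and the brightness check instead.

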